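# Open the work light's battery compartment

## Robot

A 6-joint arm with a two-finger parallel gripper is mounted at the origin on the work surface. World frame = base frame: x ahead of the robot, y to its left, z up, the work surface at z = 0. Lengths are in m, angles in rad, forces in N, time in s.
With the tool pointing down it reaches from about 0.3 to 0.85 m from the base axis. Payload 5.4 kg.
Tool frame: the origin (TCP) lies on the centre line of the jaws, within the pads' length; the fingertips stand 11 mm ahead of it and the grasp point (between the pads) lies 8 mm behind it; z points along the fingers, x is the direction in which the jaws open and shut, and the axes are right-handed (so a half turn about z gives the same grasp; the last joint's range is limited). The gripper opens to 85 mm and grips with 20 to 120 N. Pads are 22 mm wide; open, the fingers measure 114 mm over their backs; the gripper's body (76 mm by 85 mm) begins 54 mm behind the grasp point. The pads swing forward as they close: fully open they stand 13 mm farther back than shut.
Start: joints at [1.104, 0.158, 1.597, -0, 1.386, -0.21], TCP at [0.146, 0.556, 0.219] pointing down, gripper open.
Joint ranges: [-2.91, 2.91], [-0.94, 2.29], [0.18, 2.7], [-1.29, 4.43], [0.17, 2.64], [-3, 3]. Speed limits (rad/s): [2.57, 2.57, 3.14, 3.14, 3.14, 3.14].

## Interface

Orientations are given as a 3x3 rotation matrix whose columns are the frame's x, y, z axes.
In Python, from workcell import manip gives the robot as it stands.
- The arm moves only by the tool send_rows, never from a script. Its argument "increments" is a list of rows, each a list of 3 entries, a list of its own where there are three numbers: the turn, a rotation vector about the world's x, y, z scaled (see below), then the shift along the world's x, y, z scaled (see below), then the opening, from -1 (shut) to 1 (fully open). A call has 1 to 12 rows; each row is the pose to reach, as a shift and turn from the pose measured when the call began; what a row does not reach only later rows make up. The controller multiplies each number of a shift by 80 mm and each number of a turn by 45 degrees. A row lasts 1/8 s, in which the tool goes at most 62.5 mm and 10.7 degrees, less where a joint would pass 70% of its speed; a pose out of reach is approached as far as the arm can. A call with a number of a shift or a turn outside -1 to 1 is refused whole. A call with a gripper value outside its range is refused whole. The fingers move at their own pace and stop on an object; the grip force is fixed at half the most. Time passes only in rows, so rows that repeat a pose let the fingers close. It gives the time, the measured TCP pose, the force and the opening at its end, in the units of the state.
- manip.read_state(): the state, without advancing time (a new reading comes with each control period).
- manip.grab_frame(name): name is "scene" or "top"; returns a dict with "color" (480x640x3 uint8, red, green, blue), "vertical_fov" (degrees; the focal length in pixels is half the picture's height over the tangent of half this angle, whatever the lens; pixels are square), "cx", "cy" (the principal point, pixels), "R" (3x3) and "t" (3): a world point X has camera coordinates R X + t. Camera axes: x right, y down, z forward; pixel columns grow to the right and rows downward; lengths in m; the calibration is good to about 2 mm. A picture is of the moment at which its call begins. There is no depth.
- manip.job_done(): hands the job in, once; it reports no verdict.
The state is a dict: "t": time; "qpos": joint angles; "dq": joint speeds; "effort": joint torques, N m; "ee_pos": TCP position; "eef_rot": TCP orientation; "wrist_force": force on the tool from outside, world axes, zero at the start; "moment": the same for the moment, N m; "grip_width": finger opening in m.
Only numpy, scipy, OpenCV 4.12 (cv2) and the standard library are available. Lean on these libraries where they do the work, as an engineer would, in place of code of your own. Each camera call takes 0.05 s, during which the arm holds its last target.

## Task

The work light's batteries need changing, so open its battery compartment: fold the orange tab on the cap up until it stands straight out, then unscrew the cap anticlockwise (a quarter-turn thread) with the tab kept up, and lift it out. Set the cap down gently, tab side up and flat on the floor of the yellow tray, and leave the other things where they are.

Things in the scene. Friction and masses are not known exactly. Their poses are not given: they have to be found in the camera images.
- lamp_head: Back of the LED work light: black 180 x 212 mm head, on a yellow tube stand strapped to the bench, fixed, tilted 28 deg. Origin: centre of the cap's seat, on top of a round boss (124 mm across, 32 mm high), 165 mm above the bench. z: out along the cap's axis; x: up the slope, away from the robot side; y: across. Nothing stands higher within 100 mm but the cap and two 26 mm ribs either side of the tab's tongue.
- cap: Grey screw cap, about 120 g, loose part. Disc 100 mm across, 10 mm thick; origin: centre of the disc's underside, on the seat when closed; z out through the tab side. Plug 22 mm long, 68 mm across below it, with two thread lugs. Axes match lamp_head when tight; turning about +z (anticlockwise seen from outside) 0.8 to 1.4 rad frees it, stop near 1.45; then it pulls straight out along z. Play in the neck: up to 3 mm.
- tab (a joint): Hinge of the orange tab, rad: 0 folded flat, 1.57 standing along cap z (stop). Stays where left (0.015 N m friction). Axis: cap y through cap (0, 0, 24 mm); folded, the tab points along cap -x, down the slope. Plate 36 mm wide (cap y), 8 mm thick, 10 mm clear of the disc, 46 mm long, then a 16 mm wide tongue to 69 mm, 7 mm past the boss. Folded, the tongue lies between two ribs that stop the cap turning.
- tab_grip (a point): Midway between the round thumb studs on the tab's two edges: domes 12 mm across, 44 mm over both, 38 mm from the hinge, at mid-thickness, 14 mm above the disc when folded. The tab can pivot between fingers that pinch them. y: across the tab, parallel to the hinge; -x: along the tab away from the hinge. With the tab up it lies on the cap's axis, 62 mm above the disc's underside.
- tray: Shallow open yellow tray, 220 mm (x) by 180 mm (y), walls 30 mm high and 4 mm thick, floor 4 mm thick, empty, fixed. Origin: centre of its underside on the bench. Lies left or right of the lamp. The standing cap's origin is 22 mm above the tray floor, 26 mm above the bench.
- board: Loose drilled plywood board 170 x 170 x 12 mm, origin under its centre; leave alone.
- cell_a: Loose black and copper battery cell standing upright, 33 mm across, 61 mm high, origin under its centre; leave alone.
- cell_b: A second cell like cell_a.
- car: Pupil's loose blue model car with black wheels, 200 x 160 x 60 mm, origin under its centre; leave alone.
- acrylic: Loose blue acrylic sheet 200 x 130 x 4 mm lying flat, origin under its centre; leave alone.
- driver: Loose red-handled screwdriver, 180 mm long, lying beyond the lamp; leave alone.
- block: Loose wooden block 70 x 100 x 45 mm, origin under its centre; leave alone.
- tape: Loose roll of tape, 90 mm across, 25 mm high, lying flat, origin under its centre; leave alone.
Not all that is in view belongs to the job. What is shaped like the cap but purple is not meant.

How it is judged:
By the outcome, as a careful person would: the job done as asked, in the order asked, and still so for the second after the job is handed in, with the robot touching nothing.
It also fails if it takes over 56 s, if anything falls off the work surface, if the arm or the gripper's body presses on something with over 40 N, if the wrist force passes 120 N, or if a joint passes its speed limit or range.

## Working session

There is one attempt and no reset: what is moved stays moved. The work goes in short steps, Python scripts to look and compute and a tool call to move; the robot and the scene stay as the last step left them, time stands still between calls to the robot, and variables do not carry over. Pictures are saved under pics/ and viewed, and the job is handed in when it is done.

Besides the shell and the picture viewer there is one more tool, called by a JSON object that holds its "name" and its "arguments", one argument or row to a line. send_rows: Moves the arm, as the interface text tells. Shifts and turns lie within -1 to 1; 1 stands for 80 mm of shift or 45 degrees of turn. Its arguments: {"type":"object","properties":{"increments":{"type":"array","items":{"type":"array"}}},"required":["increments"]}

```bash
ls; mkdir -p pics
python3 - <<'E'
from workcell import manip
import cv2
print(manip.read_state())
for n in("scene","top"):
    f=manip.grab_frame(n); cv2.imwrite(f"pics/{n}0.png",f["color"][:,:,::-1])
    print(n,f["vertical_fov"],f["cx"],f["cy"],f["R"],f["t"])
E
```

```text
pics
{'t': 0.0, 'qpos': array([ 1.10388433e+00,  1.59079295e-01,  1.59827372e+00,  2.32211424e-05,
        1.38618291e+00, -2.10098760e-01]), 'dq': array([-5.85933672e-04,  2.49566804e-04, -3.67556051e-04, -3.05855171e-04,
       -2.05537881e-04, -8.01382181e-05]), 'effort': array([-1.25527109e-03, -3.95996690e+01, -3.31430805e+01, -2.93522926e-04,
        8.54345475e-03, -3.32420704e-06]), 'ee_pos': array([0.14576958, 0.55555837, 0.21797915]), 'eef_rot': array([[ 2.54002891e-01,  9.67203045e-01, -8.95111518e-04],
       [ 9.67201601e-01, -2.54004109e-01, -1.72499688e-03],
       [-1.89578424e-03, -4.27599097e-04, -9.99998112e-01]]), 'wrist_force': array([-0.04605793,  0.03164236,  0.94230596]), 'moment': array([ 0.05873234,  0.0153048 , -0.01957809]), 'grip_width': 0.08567832289518544}
scene 43.86473780529114 325.31260372204235 233.9777579622063 [[-0.74265399  0.66967378 -0.00144119]
 [ 0.56793515  0.62868477 -0.53122983]
 [-0.35484463 -0.39533846 -0.84722653]] [ 0.41316312 -0.25307425  1.96594059]
top 42.10982391317018 315.4660685692466 237.20892472298715 [[-0.01304376 -0.99991408  0.00129851]
 [-0.98967183  0.01272473 -0.14278565]
 [ 0.14275686 -0.00314756 -0.98975278]] [0.00828258 0.55988461 1.80794089]
```

View pics/scene0.png

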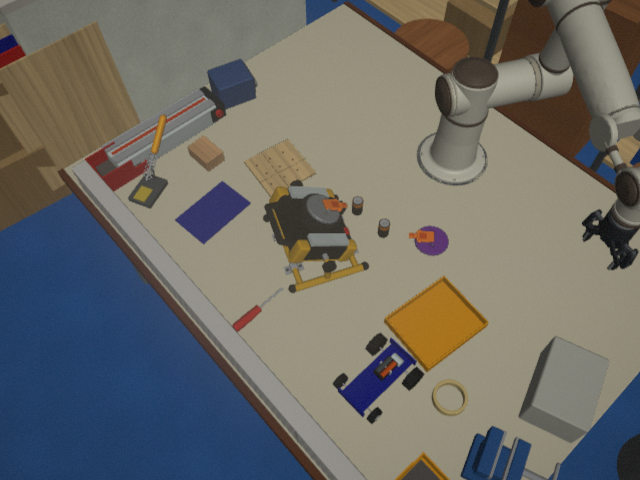

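View pics/top0.png

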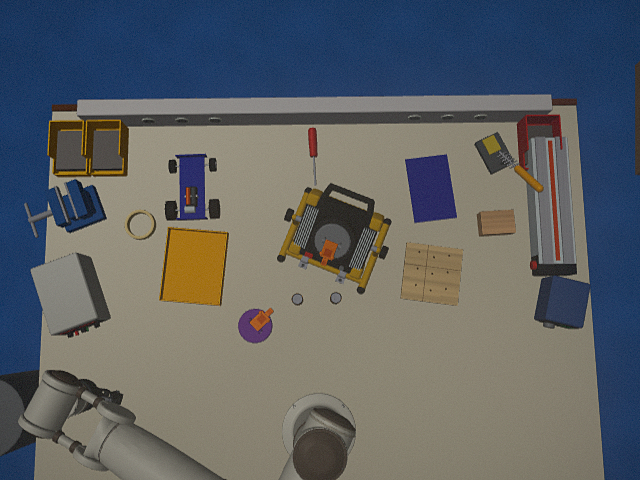

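The top view (up = +x, left = +y) shows the lamp with the cap near (332,242) and its orange tab near (328,252). The yellow tray is at (195,266), and the purple decoy at (255,325). I'll zoom in to measure.

Run:
```python
import cv2,numpy as np
a=cv2.imread("pics/scene0.png")[165:295,245:385]; b=cv2.imread("pics/top0.png")[175:305,265:405]
cv2.imwrite("pics/z0.png",np.vstack([np.hstack([cv2.resize(i,None,fx=2.8,fy=2.8,interpolation=cv2.INTER_CUBIC) for i in(a,b)])]))
```

```text
(no output)
```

View pics/z0.png

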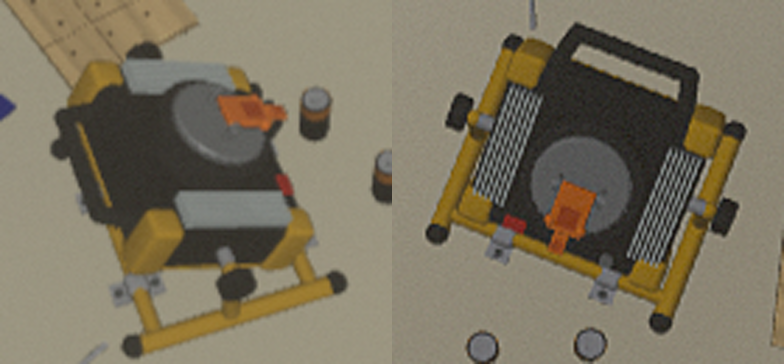

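```bash
cat > h.py <<'E'
import cv2,numpy as np
from workcell import manip
def cam(n):
    f=manip.grab_frame(n); f["f"]=240/np.tan(np.radians(f["vertical_fov"]/2)); return f
def rays(f,uv):
    uv=np.atleast_2d(uv).astype(float)
    d=np.c_[(uv[:,0]-f["cx"])/f["f"],(uv[:,1]-f["cy"])/f["f"],np.ones(len(uv))]@f["R"]
    return -f["R"].T@f["t"],d
def cast(f,uv,p,n):
    c,d=rays(f,uv); s=((p-c)@n)/(d@n); return c+d*s[:,None]
def proj(f,X):
    q=np.atleast_2d(X)@f["R"].T+f["t"]; return q[:,:2]/q[:,2:]*f["f"]+[f["cx"],f["cy"]]
def frame(psi,a=np.radians(28)):
    h=np.array([np.cos(psi),np.sin(psi),0]);k=np.array([0,0,1.])
    x=np.cos(a)*h+np.sin(a)*k; z=-np.sin(a)*h+np.cos(a)*k
    return np.c_[x,np.cross(z,x),z]
E
python3 - <<'E'
from h import *
for n,(u0,u1,v0,v1) in dict(scene=(285,360,180,235),top=(305,362,212,270)).items():
    f=cam(n); im=f["color"]; hsv=cv2.cvtColor(im,cv2.COLOR_RGB2HSV)
    roi=np.zeros(im.shape[:2],np.uint8); roi[v0:v1,u0:u1]=1
    H,S,V=hsv[...,0],hsv[...,1],hsv[...,2]
    org=((H<14)&(S>150)&(V>100)&(roi>0)).astype(np.uint8)
    gr=((S<60)&(V>75)&(V<200)&(roi>0)).astype(np.uint8)
    for nm,m in(("org",org),("grey",gr)):
        k,l,st,ce=cv2.connectedComponentsWithStats(m)
        for i in np.argsort(-st[1:,4])[:3]+1: print(n,nm,st[i],ce[i])
    v=im.copy(); v[org>0]=(255,0,255); v[gr>0]=(0,255,0)
    cv2.imwrite(f"pics/m_{n}.png",cv2.resize(v[v0-10:v1+10,u0-10:u1+10,::-1],None,fx=6,fy=6,interpolation=0))
E
```

```text
scene org [323 199  24  13 192] [334.02083333 204.375     ]
scene org [344 228   5   7  22] [346.13636364 230.81818182]
scene grey [ 288  180   72   55 2122] [330.17106503 200.19227144]
scene grey [308 233  38   2  75] [326.74666667 233.50666667]
top org [319 240  19  26 256] [327.69140625 251.671875  ]
top org [305 252   8   7  31] [308.4516129  254.61290323]
top grey [315 224  35  34 713] [332.73913043 238.04067321]
top grey [349 234  13  36 157] [356.8343949  255.71974522]
top grey [305 212  13  34 133] [309.06015038 223.60902256]
```

View pics/m_top.png

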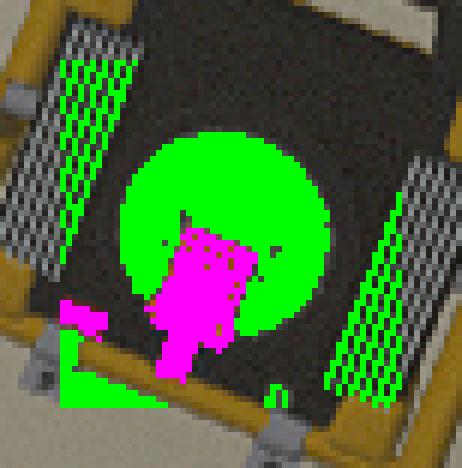

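View pics/m_scene.png

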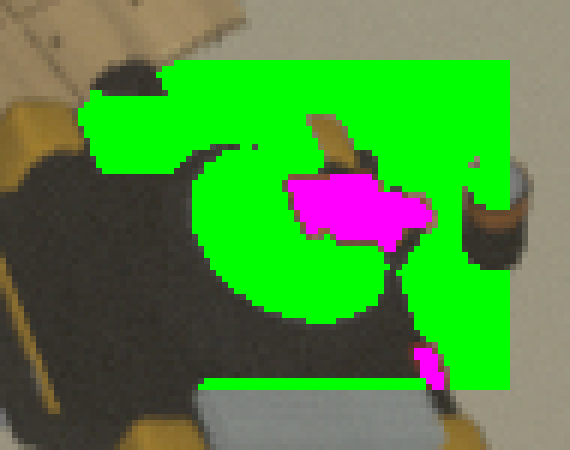

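```bash
cat > meas.py <<'E'
from h import *
from scipy.optimize import least_squares
f=cam("top"); im=f["color"]; hsv=cv2.cvtColor(im,cv2.COLOR_RGB2HSV)
H,S,V=hsv[...,0],hsv[...,1],hsv[...,2]
def big(m):
    k,l,st,ce=cv2.connectedComponentsWithStats(m.astype(np.uint8)); return (l==1+np.argmax(st[1:,4])).astype(np.uint8)
roi=np.zeros(H.shape,bool); roi[212:270,305:362]=1
org=big((H<14)&(S>150)&(V>100)&roi); gr=big((S<60)&(V>75)&(V<200)&roi&(np.arange(640)>313))
c=max(cv2.findContours(gr,cv2.RETR_EXTERNAL,cv2.CHAIN_APPROX_NONE)[0],key=len)[:,0,:]
hull=cv2.dilate(org,np.ones((5,5)))
c=np.array([p for p in c if not hull[p[1],p[0]]])
psi=-0.2; O=None
for it in range(8):
    R=frame(psi); 
    # disc top plane: seat centre height .165 fixed
    if O is None: O=cast(f,[[332.7,241]],np.array([0,0,.174]),np.array([0,0,1.]))[0]-R[:,2]*.01
    P=cast(f,c,O+R[:,2]*.01,R[:,2]); L=(P-O)@R
    s=least_squares(lambda q:np.hypot(L[:,0]-q[0],L[:,1]-q[1])-q[2],[0,0,.05],loss='soft_l1',f_scale=.002).x
    O=O+R@[s[0],s[1],0]
    # move back along ray to hold height .165
    top=O+R[:,2]*.01; cc=-f["R"].T@f["t"]; d=(top-cc); zt=.165+.01*np.cos(np.radians(28)); top=cc+d*(zt-cc[2])/d[2]; O=top-R[:,2]*.01
    uv=np.argwhere(org)[:,::-1]; T=(cast(f,uv,O+R[:,2]*.028,R[:,2])-O)@R
    m=T[:,:2].mean(0); w,v=np.linalg.eigh(np.cov(T[:,:2].T)); a=v[:,1]; a=a if a[0]>0 else -a
    psi+=np.arctan2(a[1],a[0])*.8
print("O",O,"psi",psi,"r",s[2]); print("tab mean",m,"ext",T[:,0].min(),T[:,0].max(),T[:,1].min(),T[:,1].max(),"axis",np.degrees(np.arctan2(a[1],a[0])), np.degrees(np.arctan2(m[1],m[0]+1e-9)))
g=cam("scene")
v=cv2.cvtColor(im,cv2.COLOR_RGB2BGR); w=cv2.cvtColor(g["color"],cv2.COLOR_RGB2BGR)
R=frame(psi); th=np.linspace(0,2*np.pi,120)
pts=[O+R@[.05*np.cos(t),.05*np.sin(t),.01] for t in th]
pts+=[O+R@[x,y,.028] for x,y in((0,0),(0,.018),(0,-.018),(-.046,.018),(-.046,-.018),(-.069,.008),(-.069,-.008),(-.069,0),(-.038,.022),(-.038,-.022))]
out=[]
for ff,ii,(u,vv) in((f,v,(285,195)),(g,w,(275,165))):
    z=cv2.resize(ii[vv:vv+90,u:u+90],None,fx=4.4,fy=4.4,interpolation=cv2.INTER_CUBIC)
    for q in proj(ff,np.array(pts)): cv2.circle(z,tuple(int(e) for e in ((q-[u,vv])+.5)*4.4),1,(0,255,0),-1)
    out.append(z)
cv2.imwrite("pics/ov1.png",np.hstack(out))
# tray
tm=big((H>14)&(H<30)&(S>150)&(V>100)&(np.arange(640)<240)&(np.arange(640)>140)&(np.arange(480)[:,None]>215))
c=max(cv2.findContours(tm,cv2.RETR_EXTERNAL,cv2.CHAIN_APPROX_NONE)[0],key=len)
(cx,cy),wh,an=cv2.minAreaRect(c); bx=cv2.boxPoints(((cx,cy),wh,an))
X=cast(f,bx,np.array([0,0,.03]),np.array([0,0,1.]));print("tray px",cx,cy,wh,an,"\n",X,X.mean(0),np.linalg.norm(X[0]-X[1]),np.linalg.norm(X[1]-X[2]))
E
python3 meas.py
```

```text
O [ 0.53508808 -0.04515026  0.165     ] psi -0.4017344753673279 r 0.047650242010461336
tab mean [-0.027011   -0.00105579] ext -0.06910381762795793 0.004034029135169611 -0.021024266455055667 0.01970534800263052 axis -0.005433764657599434 -177.76160147378042
tray px 193.95785522460938 265.93341064453125 (59.206947326660156, 74.19184875488281) 5.552970886230469 
 [[0.38094925 0.45738217 0.03      ]
 [0.60046126 0.4408506  0.03      ]
 [0.58088189 0.2647157  0.03      ]
 [0.36195912 0.28419249 0.03      ]] [0.48106288 0.36178524 0.03      ] 0.2201336275879829 0.17721979302566987
```

View pics/ov1.png

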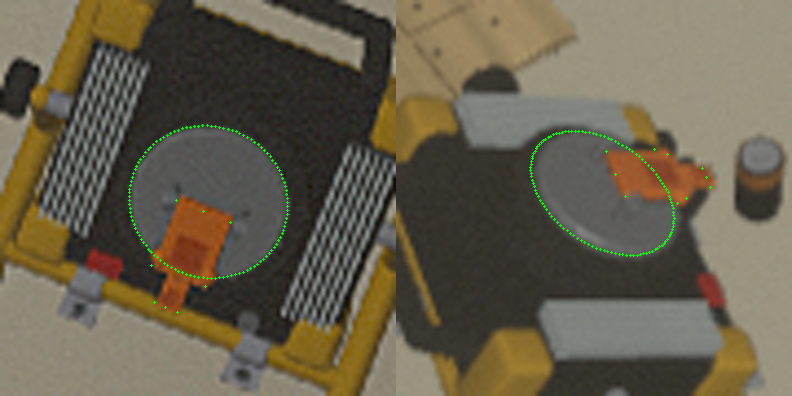

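The overlay fits well. I'll cross-check the yaw with the four tube end balls of the stand.

Run:
```python
from h import *
f=cam("top")
im=cv2.cvtColor(f["color"],cv2.COLOR_RGB2BGR)
hsv=cv2.cvtColor(im,cv2.COLOR_BGR2HSV)
m=((hsv[...,2]<75)).astype(np.uint8)
uv=[]
for z in((437,232),(660,321),(513,42),(735,131)):
    u=265+(z[0]-392)/2.8; v=175+z[1]/2.8
    a=int(round(u))-7;b=int(round(v))-7
    w=m[b:b+15,a:a+15]; k,l,st,ce=cv2.connectedComponentsWithStats(w)
    i=l[7,7]; print((u,v),i,st[i],ce[i]+[a,b]); uv.append(ce[i]+[a,b])
X=cast(f,uv,np.array([0,0,.015]),np.array([0,0,1.]));print(X)
for i,j in((0,1),(2,3)):
    d=X[i]-X[j]; print("psi",np.arctan2(-d[0],d[1]),"mid",(X[i]+X[j])/2)
d=(X[2]+X[3]-X[0]-X[1]);print("psi long",np.arctan2(d[1],d[0]))
```

```text
(281.07142857142856, 257.8571428571429) 1 [ 3  4  8  7 46] [280.56521739 258.        ]
(360.7142857142857, 289.64285714285717) 1 [ 3  4  9  7 47] [360.5106383  289.85106383]
(308.2142857142857, 190.0) 1 [ 4  4  7  7 29] [307.68965517 189.68965517]
(387.5, 221.78571428571428) 2 [ 2  3  8  8 42] [386.83333333 221.07142857]
[[ 0.50210155  0.10613608  0.015     ]
 [ 0.40394045 -0.13072937  0.015     ]
 [ 0.70975203  0.02267528  0.015     ]
 [ 0.60999285 -0.21498222  0.015     ]]
psi -0.39287279993133306 mid [ 0.453021   -0.01229665  0.015     ]
psi -0.3974242086822118 mid [ 0.65987244 -0.09615347  0.015     ]
psi long -0.3851497387222267
```

{"name": "send_rows", "arguments": {
  "increments": [
    [[0, 0, -0.24], [0.1, -0.2, 0.4], 1],
    [[0, 0, -0.48], [0.3, -0.5, 0.8], 1],
    [[0, 0, -0.72], [0.5, -0.8, 1], 1],
    [[0, 0, -1], [0.6, -1, 1], 1],
    [[0, 0, -1], [0.6, -1, 1], 1]
  ]
}}

```text
t: 0.98
ee_pos: [0.1944, 0.4756, 0.2991]
eef_rot: [[0.864, 0.503, -0.0], [0.503, -0.864, 0.0], [0.0, -0.0, -1.0]]
wrist_force: [0.4, 0.1, 0.1]
grip_width: 0.0854
```

```bash
cat > tgt.py <<'E'
from h import *
import sys
from scipy.spatial.transform import Rotation as Ro
psi=-0.394; O=np.array([.535,-.0455,.165]); RL=frame(psi)
Rt=np.c_[-RL[:,1],-RL[:,0],-RL[:,2]]
def go(local,R=Rt,back=0.,q=True):
    """TCP to lamp-frame point, 'back' m behind along tool z"""
    s=manip.read_state(); P=O+RL@np.array(local)-R[:,2]*back
    dr=Ro.from_matrix(R@s["eef_rot"].T).as_rotvec()/np.radians(45); dp=(P-s["ee_pos"])/.08
    print("t",round(s["t"],2),"P",P.round(4),"pos",s["ee_pos"].round(4),"\n turn",dr.round(3),"shift",dp.round(3),"\nq",s["qpos"].round(2),"F",s["wrist_force"].round(1),"M",s["moment"].round(2),"w",s["grip_width"].round(4))
    print(" tool in lamp frame mm",((s["ee_pos"]-O)@RL*1000).round(1))
if __name__=="__main__":
    go((-.038,0,.024),back=.10)
E
python3 tgt.py
```

```text
Traceback (most recent call last):
  File "tgt.py", line 13, in <module>
    go((-.038,0,.024),back=.10)
    ~~^^^^^^^^^^^^^^^^^^^^^^^^^
  File "tgt.py", line 10, in go
    print("t",round(s["t"],2),"P",P.round(4),"pos",s["ee_pos"].round(4),"\n turn",dr.round(3),"shift",dp.round(3),"\nq",s["qpos"].round(2),"F",s["wrist_force"].round(1),"M",s["moment"].round(2),"w",s["grip_width"].round(4))
                                                                                                                                                                                                      ^^^^^^^^^^^^^^^^^^^^^
AttributeError: 'float' object has no attribute 'round'
```

{"name": "send_rows", "arguments": {
  "increments": [
    [[0, 0, -0.24], [0.2, -0.3, 0], 1],
    [[0, 0, -0.48], [0.4, -0.6, 0], 1],
    [[0, 0, -0.72], [0.6, -0.9, 0], 1],
    [[0, 0, -1], [0.7, -1, 0], 1],
    [[0, 0, -1], [0.7, -1, 0], 1]
  ]
}}

```text
t: 1.6
ee_pos: [0.2504, 0.3957, 0.2988]
eef_rot: [[0.967, -0.254, -0.0], [-0.254, -0.967, 0.0], [-0.0, -0.0, -1.0]]
wrist_force: [0.5, -0.4, 0.1]
grip_width: 0.0853
```

{"name": "send_rows", "arguments": {
  "increments": [
    [[0, 0, -0.24], [0.2, -0.3, 0], 1],
    [[0, 0, -0.48], [0.4, -0.6, 0], 1],
    [[0, 0, -0.72], [0.6, -0.9, 0], 1],
    [[0, 0, -1], [0.7, -1, 0], 1],
    [[0, 0, -1], [0.7, -1, 0], 1]
  ]
}}

```text
t: 2.22
ee_pos: [0.3064, 0.3161, 0.2986]
eef_rot: [[0.506, -0.862, -0.001], [-0.862, -0.506, 0.001], [-0.001, 0.0, -1.0]]
wrist_force: [-0.8, -0.3, -0.3]
grip_width: 0.0852
```

{"name": "send_rows", "arguments": {
  "increments": [
    [[0, 0, -0.24], [0.2, -0.3, 0], 1],
    [[0, 0, -0.48], [0.4, -0.6, 0], 1],
    [[0, 0, -0.72], [0.6, -0.9, 0], 1],
    [[0, 0, -1], [0.7, -1, 0], 1],
    [[0, 0, -1], [0.7, -1, 0], 1]
  ]
}}

```text
t: 2.85
ee_pos: [0.3623, 0.2367, 0.2985]
eef_rot: [[-0.248, -0.969, -0.001], [-0.969, 0.248, 0.001], [-0.001, 0.001, -1.0]]
wrist_force: [0.6, 0.3, 0.3]
grip_width: 0.0855
```

```bash
sed -i 's/s\["grip_width"\].round(4)/round(s["grip_width"],4)/' tgt.py; python3 tgt.py
```

```text
t 2.85 P [ 0.4503 -0.0103  0.2566] pos [0.3623 0.2367 0.2985] 
 turn [-0.199 -0.591 -0.179] shift [ 1.1   -3.087 -0.523] 
q [ 0.3  -0.27  1.85  0.    1.56  2.12] F [0.6 0.3 0.3] M [-0.01  0.04 -0.01] w 0.0855
 tool in lamp frame mm [-173.8  194.2  243.6]
```

{"name": "send_rows", "arguments": {
  "increments": [
    [[-0.05, -0.2, -0.05], [0.1, -0.5, 0], 1],
    [[-0.1, -0.4, -0.1], [0.2, -1, 0], 1],
    [[-0.15, -0.5, -0.15], [0.2, -1, 0], 1],
    [[-0.199, -0.591, -0.179], [0.3, -1, 0], 1]
  ]
}}

```text
t: 3.35
ee_pos: [0.3856, 0.1576, 0.2988]
eef_rot: [[-0.379, -0.816, 0.437], [-0.925, 0.334, -0.18], [0.001, -0.472, -0.882]]
wrist_force: [0.0, -0.7, -0.9]
grip_width: 0.0853
```

{"name": "send_rows", "arguments": {
  "increments": [
    [[0, 0, 0], [0.2, -0.5, 0], 0.45],
    [[0, 0, 0], [0.35, -1, 0], 0.45],
    [[0, 0, 0], [0.35, -1, 0], 0.45]
  ]
}}

```text
t: 3.72
ee_pos: [0.4137, 0.0764, 0.2989]
eef_rot: [[-0.379, -0.816, 0.436], [-0.925, 0.333, -0.181], [0.002, -0.472, -0.882]]
wrist_force: [-0.1, 0.2, 0.0]
grip_width: 0.0617
```

{"name": "send_rows", "arguments": {
  "increments": [
    [[0, 0, 0], [0.2, -0.5, 0], 0.45],
    [[0, 0, 0], [0.4, -1, 0], 0.45],
    [[0, 0, 0], [0.4, -1, 0], 0.45]
  ]
}}

```text
t: 4.1
ee_pos: [0.4459, -0.0042, 0.2987]
eef_rot: [[-0.379, -0.817, 0.435], [-0.925, 0.333, -0.181], [0.003, -0.471, -0.882]]
wrist_force: [-0.6, 0.7, -0.8]
grip_width: 0.0623
```

```bash
python3 tgt.py
```

```text
t 4.1 P [ 0.4503 -0.0103  0.2566] pos [ 0.4459 -0.0042  0.2987] 
 turn [ 0.004  0.001 -0.007] shift [ 0.055 -0.076 -0.526] 
q [-0.22 -0.65  2.18 -0.09  1.13  1.75] F [-0.6  0.7 -0.8] M [0.09 0.23 0.02] w 0.0623
 tool in lamp frame mm [-23.9   3.9 164.1]
```

{"name": "send_rows", "arguments": {
  "increments": [
    [[0, 0, 0], [0.05, -0.08, -0.53], 0.45],
    [[0, 0, 0], [0.23, -0.15, -0.9], 0.45],
    [[0, 0, 0], [0.38, -0.21, -1], 0.45],
    [[0, 0, 0], [0.38, -0.21, -1], 0.45]
  ]
}}

```text
t: 4.6
ee_pos: [0.4758, -0.0187, 0.2175]
eef_rot: [[-0.375, -0.819, 0.433], [-0.927, 0.33, -0.178], [0.003, -0.469, -0.883]]
wrist_force: [-0.7, 0.6, 1.5]
grip_width: 0.0617
```

Run:
```python
from tgt import *
go((-.038,0,.024),back=.001)
out=[]
for n,(u,v) in dict(scene=(285,140),top=(285,200)).items():
    f=cam(n); im=f["color"][:,:,::-1]
    s=manip.read_state(); out.append(cv2.resize(im[v:v+90,u:u+90],None,fx=4.4,fy=4.4,interpolation=cv2.INTER_CUBIC))
    print(n,proj(f,s["ee_pos"]), (proj(f,s["ee_pos"])[0]-[u,v])*4.4)
cv2.imwrite("pics/pre.png",np.hstack(out))
```

```text
t 4.6 P [ 0.4932 -0.0281  0.1692] pos [ 0.4758 -0.0187  0.2175] 
 turn [ 0.003 -0.003 -0.012] shift [ 0.217 -0.117 -0.603] 
q [-0.25 -0.5   2.25 -0.08  0.91  1.74] F [-0.7  0.6  1.5] M [0.12 0.2  0.01] w 0.0617
 tool in lamp frame mm [-32.7   2.   76.8]
scene [[342.46286785 193.22340474]] [252.83661855 234.18298086]
top [[323.62175179 258.62886309]] [169.93570785 257.9669976 ]
```

View pics/pre.png

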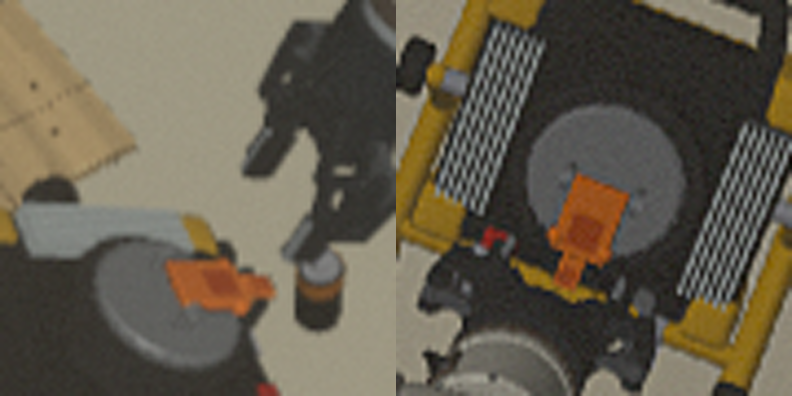

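Run:
```python
from tgt import *
s=manip.read_state(); P=s["ee_pos"];R=s["eef_rot"]
out=[]
for n,(u,v) in dict(scene=(315,150),top=(285,235)).items():
    f=cam(n); im=f["color"][:,:,::-1]
    z=cv2.resize(im[v:v+60,u:u+60],None,fx=6.6,fy=6.6,interpolation=cv2.INTER_CUBIC)
    for sx in(-.031,.031):
        for k,c in((-.01,(255,0,0)),(0,(0,0,255)),(.011,(0,255,0))):
            for w in(-.011,.011):
                q=(proj(f,P+R@[sx,w,k])[0]+.5-[u,v])*6.6; cv2.circle(z,tuple(q.astype(int)),2,c,-1)
    out.append(z)
cv2.imwrite("pics/pre2.png",np.hstack(out))
```

```text
(no output)
```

View pics/pre2.png

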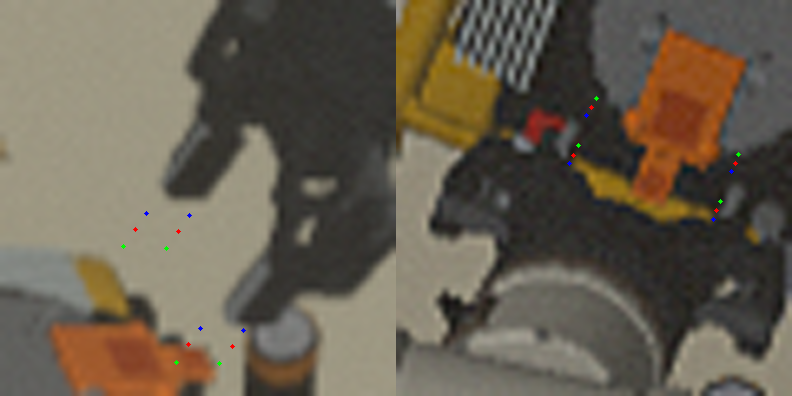

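Run:
```python
from tgt import *
for n,(u,v) in dict(scene=(330,145),top=(285,225)).items():
    f=cam(n); im=f["color"][:,:,::-1]
    im=cv2.convertScaleAbs(im,alpha=1.8,beta=20)
    cv2.imwrite(f"pics/pre3{n}.png",cv2.resize(im[v:v+60,u:u+80],None,fx=10,fy=10,interpolation=cv2.INTER_CUBIC))
```

```text
(no output)
```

View pics/pre3scene.png

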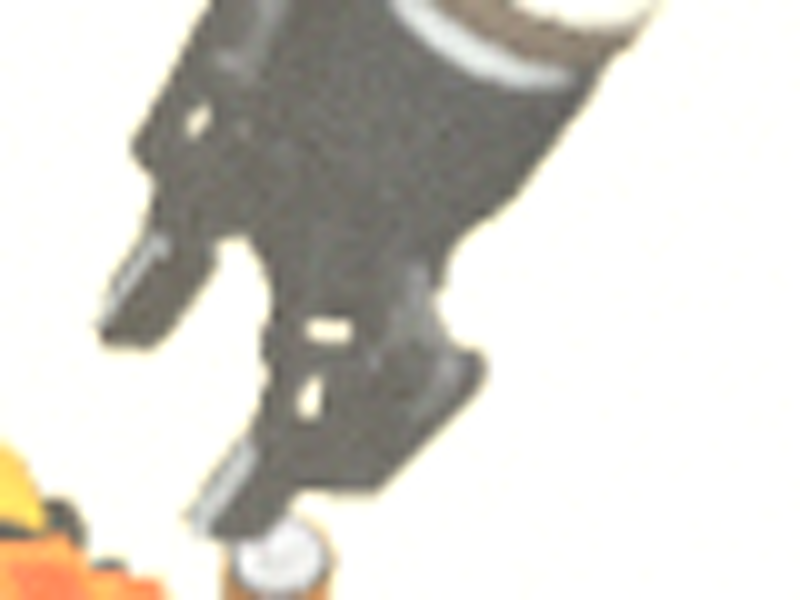

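View pics/pre3top.png

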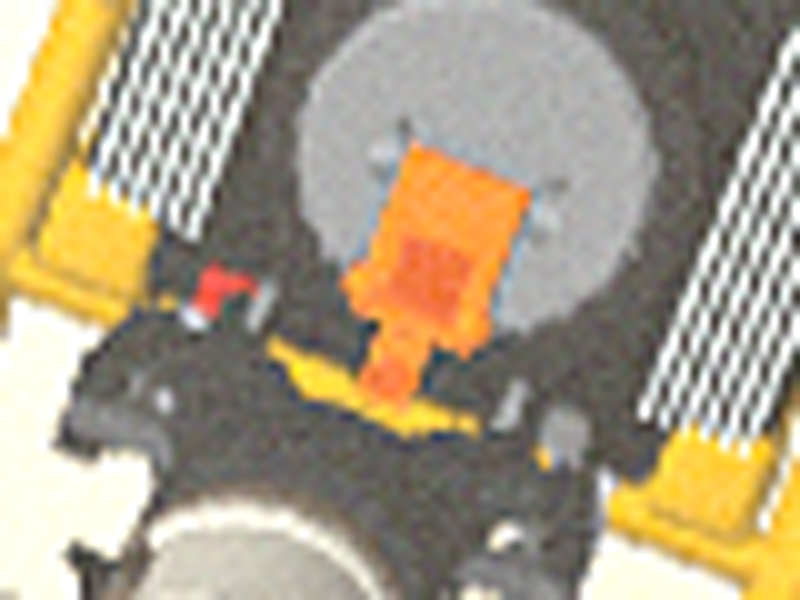

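Run:
```python
from tgt import *
s=manip.read_state(); P=s["ee_pos"];R=s["eef_rot"]
f=cam("top");g=cam("scene")
print("scene cam",-g["R"].T@g["t"],"top cam",-f["R"].T@f["t"])
def tri(a,b):
    c1,d1=rays(f,a);c2,d2=rays(g,b);d1=d1[0];d2=d2[0]
    k=np.linalg.lstsq(np.c_[d1,-d2],c2-c1,rcond=None)[0]
    p,q=c1+k[0]*d1,c2+k[1]*d2; return (p+q)/2,np.linalg.norm(p-q)
S=[(330+u/10-.5+.05,145+v/10-.5+.05) for u,v in((105,322),(198,525))]
T=[(285+u/10-.45,225+v/10-.45) for u,v in((270,282),(520,380))]
for i in(0,1):
    for j in(0,1):
        p,e=tri(T[i],S[j]); print(i,j,p.round(4),"gap",e.round(4),"tool mm",((p-P)@R*1000).round(1),"lamp",((p-O)@RL*1000).round(1))
# test calibration consistency: tongue tip/tab; cell top
def c(f,box):
    im=f["color"];h=cv2.cvtColor(im,cv2.COLOR_RGB2HSV);u,v,u2,v2=box
    m=np.zeros(h.shape[:2],np.uint8);m[v:v2,u:u2]=((h[...,0]<14)&(h[...,1]>150)&(h[...,2]>100))[v:v2,u:u2]
    k,l,st,ce=cv2.connectedComponentsWithStats(m);i=1+np.argmax(st[1:,4]);return ce[i],st[i,4]
a,b=c(f,(315,235,345,268)),c(g,(315,190,352,220));print(a,b)
p,e=tri(a[0],b[0]);print("tab lamp",((p-O)@RL*1000).round(1),"gap",e)
```

```text
scene cam [1.14817046 0.65963133 1.53175189] top cam [0.29611409 0.00684809 1.86934726]
0 0 [0.4892 0.0021 0.32  ] gap 0.0267 tool mm [-25.5 -50.4 -87.1] lamp [ 19.3  26.3 165.3]
0 1 [0.4873 0.0147 0.247 ] gap 0.0058 tool mm [-36.7 -10.2 -25.8] lamp [-20.8  37.3 103.9]
1 0 [ 0.4605 -0.0503  0.2487] gap 0.0056 tool mm [ 33.6 -10.7 -27.2] lamp [-19.8 -33.  105.3]
1 1 [ 0.4577 -0.0387  0.1706] gap 0.0417 tool mm [23.7 32.4 38.2] lamp [-62.7 -23.4  39.7]
(array([327.74708171, 251.43579767]), np.int32(257)) (array([333.89175258, 204.44845361]), np.int32(194))
tab lamp [-28.9   0.5  28.3] gap 0.003805330355690509
```

Run:
```python
from tgt import *
g=cam("scene")
P=np.array([.14577,.55556,.21798]);R=np.array([[.254,.9672,-.0009],[.9672,-.254,-.0017],[-.0019,-.0004,-1]])
im=cv2.imread("pics/scene0.png");u,v=560,160
im=cv2.convertScaleAbs(im,alpha=1.8,beta=20)
z=cv2.resize(im[v:v+130,u:u+80],None,fx=6,fy=6,interpolation=cv2.INTER_CUBIC)
for sx in(-.0427,.0427):
  for k,c in((-.03,(255,0,0)),(0,(0,0,255)),(.011,(0,255,0))):
    for w in(-.011,.011):
      q=(proj(g,P+R@[sx,w,k])[0]+.5-[u,v])*6; cv2.circle(z,tuple(q.astype(int)),3,c,-1)
cv2.imwrite("pics/st.png",z[150:])
```

```text
(no output)
```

View pics/st.png

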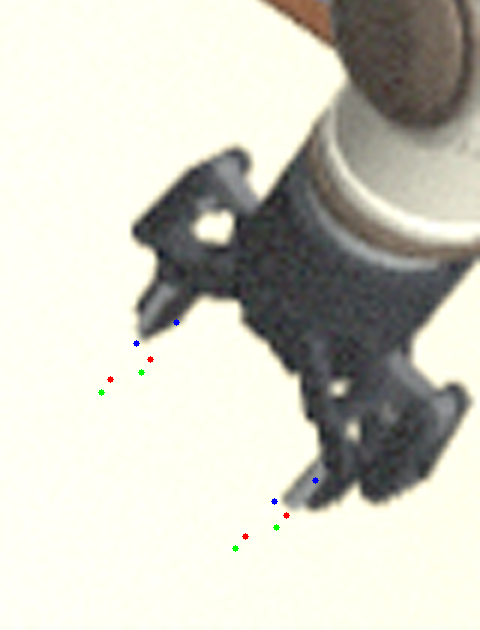

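The text and the pictures disagree on where the fingertips are: the pictures put them about 26 mm behind the TCP, not 11 mm ahead. I'll go down to the pose the text implies, slowly, and check again.

{"name": "send_rows", "arguments": {
  "increments": [
    [[0, 0, -0.012], [0.07, -0.04, -0.2], 0.45],
    [[0, 0, -0.012], [0.14, -0.08, -0.4], 0.45],
    [[0, 0, -0.012], [0.19, -0.1, -0.52], 0.45],
    [[0, 0, -0.012], [0.21, -0.115, -0.58], 0.45],
    [[0, 0, -0.012], [0.215, -0.117, -0.6], 0.45],
    [[0, 0, -0.012], [0.215, -0.117, -0.6], 0.45]
  ]
}}

```text
t: 5.8
ee_pos: [0.4937, -0.0303, 0.1715]
eef_rot: [[-0.388, -0.813, 0.435], [-0.922, 0.34, -0.185], [0.003, -0.473, -0.881]]
wrist_force: [-0.1, 0.9, -0.0]
grip_width: 0.0619
```

```bash
cat > look.py <<'E'
from tgt import *
def look(name,boxes=dict(scene=(300,150),top=(290,215)),k=6.6):
    out=[]
    for n,(u,v) in boxes.items():
        im=cv2.convertScaleAbs(cam(n)["color"][:,:,::-1],alpha=1.5,beta=15)
        out.append(cv2.resize(im[v:v+60*1,u:u+60],None,fx=k,fy=k,interpolation=cv2.INTER_CUBIC))
    cv2.imwrite(f"pics/{name}.png",np.hstack(out))
E
python3 - <<'E'
from look import *
go((-.038,0,.024),back=.001)
look("g1")
E
```

```text
t 5.8 P [ 0.4932 -0.0281  0.1692] pos [ 0.4937 -0.0303  0.1715] 
 turn [0.005 0.003 0.005] shift [-0.006  0.028 -0.029] 
q [-0.26 -0.38  2.26 -0.09  0.77  1.76] F [-0.1  0.9 -0. ] M [0.13 0.21 0.01] w 0.0619
 tool in lamp frame mm [-35.8  -1.8  26.4]
```

View pics/g1.png

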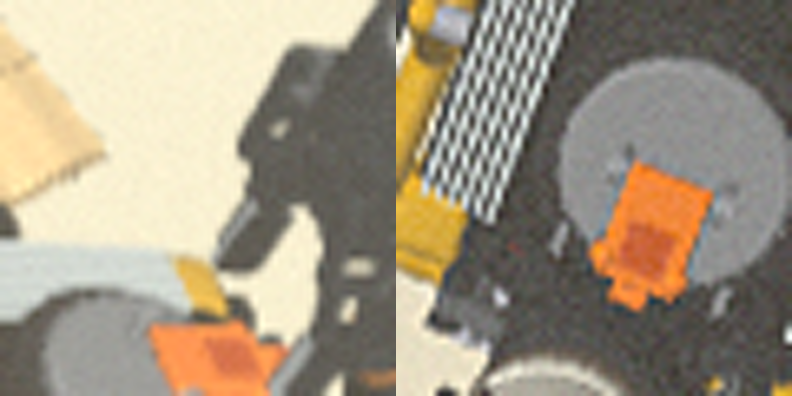

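Run:
```python
from look import *
s=manip.read_state(); P=s["ee_pos"];R=s["eef_rot"]
f=cam("top");g=cam("scene")
for sx in(-.035,.035):
  for w in(-.011,.011):
    for k in(-.04,-.02,0,.011):
        X=P+R@[sx,w,k]
        a=((proj(g,X)[0]+.5-[300,150])*6.6).round(0); b=((proj(f,X)[0]+.5-[290,215])*6.6+[396,0]).round(0)
        print(sx,w,k,a,b)
```

```text
-0.035 -0.011 -0.04 [283. 365.] [559. 239.]
-0.035 -0.011 -0.02 [261. 395.] [567. 223.]
-0.035 -0.011 0 [239. 425.] [576. 207.]
-0.035 -0.011 0.011 [226. 442.] [581. 199.]
-0.035 0.011 -0.04 [327. 366.] [541. 285.]
-0.035 0.011 -0.02 [304. 397.] [550. 269.]
-0.035 0.011 0 [282. 426.] [558. 253.]
-0.035 0.011 0.011 [270. 443.] [563. 244.]
0.035 -0.011 -0.04 [226. 234.] [719. 303.]
0.035 -0.011 -0.02 [204. 265.] [726. 286.]
0.035 -0.011 0 [183. 296.] [733. 270.]
0.035 -0.011 0.011 [171. 313.] [736. 261.]
0.035 0.011 -0.04 [269. 237.] [700. 350.]
0.035 0.011 -0.02 [247. 268.] [707. 333.]
0.035 0.011 0 [225. 298.] [715. 316.]
0.035 0.011 0.011 [214. 314.] [718. 307.]
```

{"name": "send_rows", "arguments": {
  "increments": [
    [[0, 0, 0], [-0.01, 0.03, -0.03], 0.45],
    [[0, 0, 0], [-0.01, 0.03, -0.03], 0.1],
    [[0, 0, 0], [-0.01, 0.03, -0.03], -0.2],
    [[0, 0, 0], [-0.01, 0.03, -0.03], -0.2],
    [[0, 0, 0], [-0.01, 0.03, -0.03], -0.2]
  ]
}}

```text
t: 6.62
ee_pos: [0.4929, -0.0279, 0.1692]
eef_rot: [[-0.388, -0.813, 0.435], [-0.922, 0.34, -0.185], [0.003, -0.473, -0.881]]
wrist_force: [-0.3, -0.4, -0.3]
grip_width: 0.034
```

Run:
```python
from look import *
go((-.038,0,.024),back=.001)
look("g2")
```

```text
t 6.62 P [ 0.4932 -0.0281  0.1692] pos [ 0.4929 -0.0279  0.1692] 
 turn [0.005 0.003 0.005] shift [ 0.003 -0.002  0.   ] 
q [-0.26 -0.38  2.27 -0.1   0.77  1.77] F [-0.3 -0.4 -0.3] M [ 0.08  0.26 -0.02] w 0.034
 tool in lamp frame mm [-38.3   0.1  25.1]
```

View pics/g2.png

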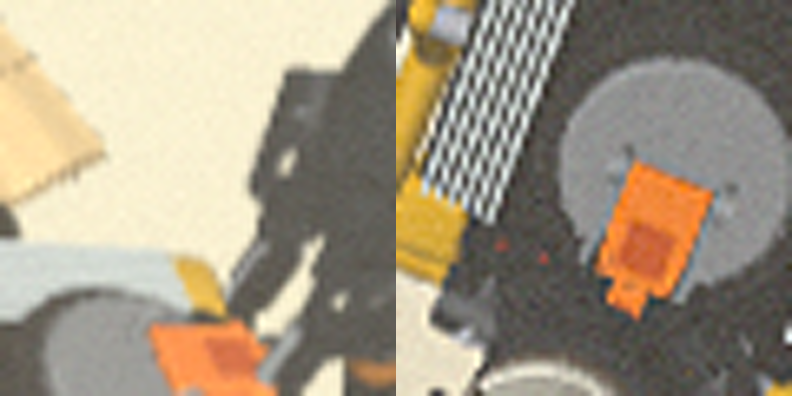

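The fingers shut to 34 mm without meeting the studs, so the pictures are right and the fingertips really are about 20 mm behind the TCP. I'll reopen and go deeper.

{"name": "send_rows", "arguments": {
  "increments": [
    [[0, 0, 0], [0, 0, 0], 0.45],
    [[0, 0, 0], [0, 0, 0], 0.45],
    [[0, 0, 0], [0, 0, 0], 0.45],
    [[0, 0, 0], [0.04, -0.02, -0.08], 0.45],
    [[0, 0, 0], [0.08, -0.035, -0.16], 0.45],
    [[0, 0, 0], [0.12, -0.05, -0.24], 0.45],
    [[0, 0, 0], [0.12, -0.05, -0.24], 0.45]
  ]
}}

```text
t: 7.6
ee_pos: [0.5021, -0.0319, 0.1489]
eef_rot: [[-0.388, -0.814, 0.433], [-0.922, 0.341, -0.185], [0.003, -0.471, -0.882]]
wrist_force: [-0.2, -0.4, 0.5]
grip_width: 0.0619
```

Run:
```python
from look import *
go((-.038,0,.0),back=0)
look("g3")
```

```text
t 7.6 P [ 0.504  -0.0326  0.1472] pos [ 0.5021 -0.0319  0.1489] 
 turn [0.004 0.001 0.005] shift [ 0.024 -0.009 -0.021] 
q [-0.26 -0.32  2.26 -0.1   0.71  1.77] F [-0.2 -0.4  0.5] M [0.08 0.22 0.01] w 0.0619
 tool in lamp frame mm [-39.   -0.1   2.5]
```

View pics/g3.png

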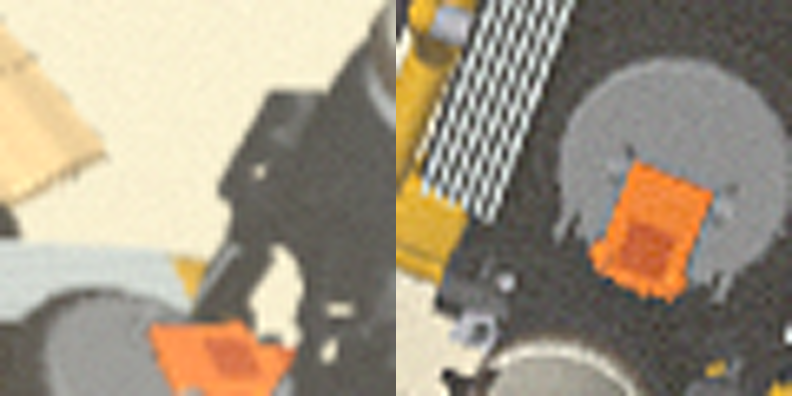

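{"name": "send_rows", "arguments": {
  "increments": [
    [[0, 0, 0], [0.035, -0.013, -0.043], 0.45],
    [[0, 0, 0], [0.035, -0.013, -0.043], 0.45],
    [[0, 0, 0], [0.035, -0.013, -0.043], 0.2],
    [[0, 0, 0], [0.035, -0.013, -0.043], -0.1],
    [[0, 0, 0], [0.035, -0.013, -0.043], -0.1],
    [[0, 0, 0], [0.035, -0.013, -0.043], -0.1]
  ]
}}

```text
t: 8.45
ee_pos: [0.5051, -0.0329, 0.1469]
eef_rot: [[-0.387, -0.813, 0.434], [-0.922, 0.34, -0.185], [0.003, -0.472, -0.882]]
wrist_force: [-6.8, 0.6, 5.7]
grip_width: 0.0396
```

Run:
```python
from look import *
go((-.038,0,-.002),back=0)
look("g4")
```

```text
t 8.45 P [ 0.5049 -0.033   0.1454] pos [ 0.5051 -0.0329  0.1469] 
 turn [0.005 0.002 0.005] shift [-0.003 -0.001 -0.018] 
q [-0.26 -0.3   2.26 -0.1   0.7   1.77] F [-6.8  0.6  5.7] M [-0.03  0.66 -0.17] w 0.0396
 tool in lamp frame mm [-37.1   0.1  -0.8]
```

View pics/g4.png

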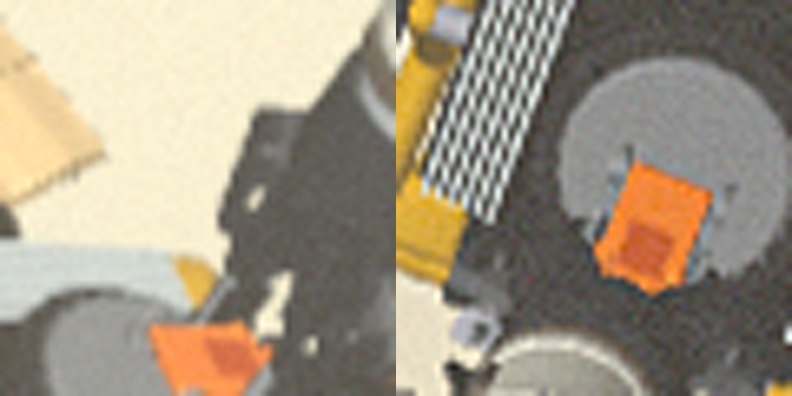

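{"name": "send_rows", "arguments": {
  "increments": [
    [[0, 0, 0], [0, 0, -0.01], 0.4],
    [[0, 0, 0], [0, 0, -0.01], 0.4],
    [[0, 0, 0], [0, 0, -0.01], 0.4],
    [[0, 0, 0], [0.02, -0.01, -0.06], 0.4],
    [[0, 0, 0], [0.045, -0.02, -0.11], 0.4],
    [[0, 0, 0], [0.045, -0.02, -0.11], 0.4]
  ]
}}

```text
t: 9.3
ee_pos: [0.5077, -0.0339, 0.1413]
eef_rot: [[-0.387, -0.815, 0.431], [-0.922, 0.34, -0.185], [0.005, -0.469, -0.883]]
wrist_force: [-52.9, 11.4, 51.0]
grip_width: 0.0599
```

Run:
```python
from look import *
go((-.038,0,-.010),back=0)
look("g5")
```

```text
t 9.3 P [ 0.5084 -0.0344  0.1383] pos [ 0.5077 -0.0339  0.1413] 
 turn [ 0.005 -0.003  0.004] shift [ 0.008 -0.006 -0.037] 
q [-0.26 -0.28  2.25 -0.11  0.69  1.77] F [-52.9  11.4  51. ] M [ 0.75  3.59 -0.52] w 0.0599
 tool in lamp frame mm [-37.3   0.2  -7. ]
```

View pics/g5.png

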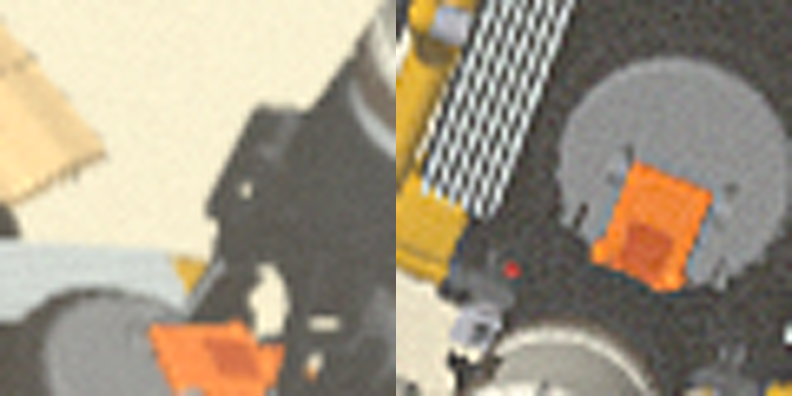

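{"name": "send_rows", "arguments": {
  "increments": [
    [[0, 0, 0], [-0.04, 0.015, 0.08], 0.4],
    [[0, 0, 0], [-0.04, 0.015, 0.08], 0.4],
    [[0, 0, 0], [-0.04, 0.015, 0.08], -0.4],
    [[0, 0, 0], [-0.04, 0.015, 0.08], -0.4],
    [[0, 0, 0], [-0.04, 0.015, 0.08], -0.4],
    [[0, 0, 0], [-0.04, 0.015, 0.08], -0.4]
  ]
}}

```text
t: 10.15
ee_pos: [0.5042, -0.0326, 0.1473]
eef_rot: [[-0.387, -0.816, 0.43], [-0.922, 0.34, -0.185], [0.005, -0.468, -0.884]]
wrist_force: [-5.5, 1.5, 6.7]
grip_width: 0.0393
```

Run:
```python
from look import *
go((-.038,0,0),back=0)
look("g6")
```

```text
t 10.15 P [ 0.504  -0.0326  0.1472] pos [ 0.5042 -0.0326  0.1473] 
 turn [ 0.005 -0.005  0.004] shift [-0.002 -0.    -0.001] 
q [-0.26 -0.3   2.26 -0.11  0.71  1.77] F [-5.5  1.5  6.7] M [ 0.21  0.54 -0.02] w 0.0393
 tool in lamp frame mm [-37.8   0.1   0. ]
```

View pics/g6.png

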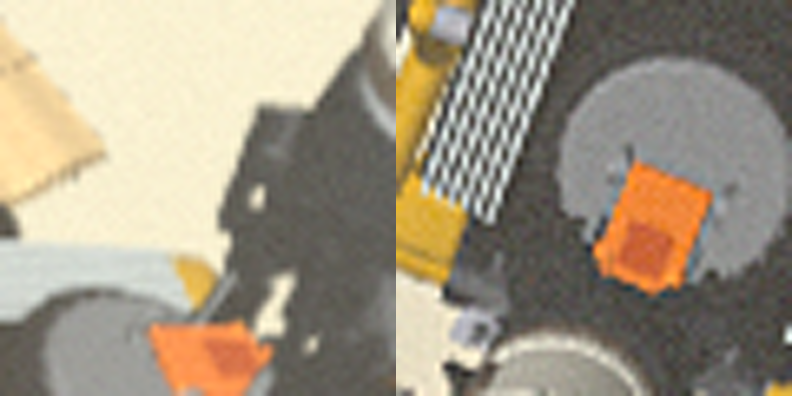

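{"name": "send_rows", "arguments": {
  "increments": [
    [[0, 0, 0], [-0.02, 0.01, 0.06], -0.6],
    [[0, 0, 0], [-0.04, 0.017, 0.116], -0.6],
    [[0, 0, 0], [-0.046, 0.02, 0.18], -0.6],
    [[0, 0, 0], [-0.051, 0.021, 0.24], -0.6],
    [[0, 0, 0], [-0.051, 0.021, 0.24], -0.6]
  ]
}}

```text
t: 10.88
ee_pos: [0.5001, -0.031, 0.1667]
eef_rot: [[-0.387, -0.816, 0.43], [-0.922, 0.34, -0.185], [0.005, -0.468, -0.884]]
wrist_force: [0.4, -0.9, -5.7]
grip_width: 0.0396
```

Run:
```python
from look import *
go((-.038,0,0),back=0)
look("g7")
```

```text
t 10.88 P [ 0.504  -0.0326  0.1472] pos [ 0.5001 -0.031   0.1667] 
 turn [ 0.005 -0.004  0.005] shift [ 0.049 -0.02  -0.244] 
q [-0.26 -0.35  2.25 -0.1   0.76  1.76] F [ 0.4 -0.9 -5.7] M [ 0.21  0.7  -0.02] w 0.0396
 tool in lamp frame mm [-32.5  -0.   19.2]
```

View pics/g7.png

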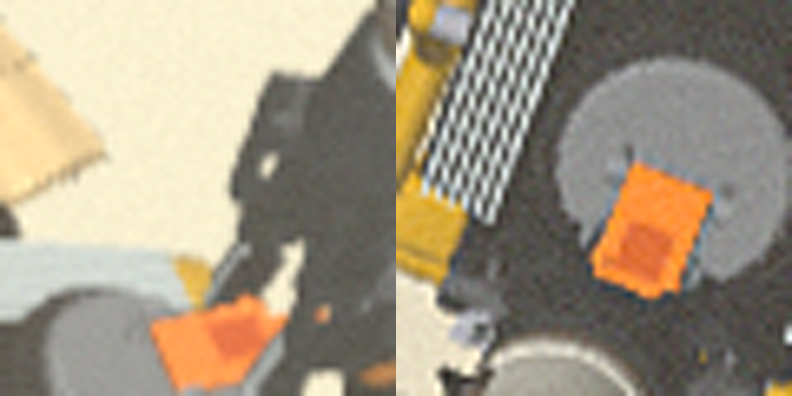

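{"name": "send_rows", "arguments": {
  "increments": [
    [[0, 0, 0], [0.015, -0.006, 0.118], -0.6],
    [[0, 0, 0], [0.035, -0.015, 0.175], -0.6],
    [[0, 0, 0], [0.064, -0.026, 0.23], -0.6],
    [[0, 0, 0], [0.1, -0.041, 0.28], -0.6],
    [[0, 0, 0], [0.136, -0.056, 0.326], -0.6],
    [[0, 0, 0], [0.183, -0.075, 0.365], -0.6],
    [[0, 0, 0], [0.23, -0.095, 0.398], -0.6],
    [[0, 0, 0], [0.23, -0.095, 0.398], -0.6]
  ]
}}

```text
t: 11.98
ee_pos: [0.5167, -0.0375, 0.1974]
eef_rot: [[-0.387, -0.819, 0.424], [-0.922, 0.341, -0.183], [0.005, -0.462, -0.887]]
wrist_force: [-16.3, 5.8, 4.1]
grip_width: 0.0289
```

Run:
```python
from look import *
go((0,0,.038),back=0)
look("g8")
```

```text
t 11.97 P [ 0.5185 -0.0387  0.1986] pos [ 0.5167 -0.0375  0.1974] 
 turn [ 0.002 -0.012  0.004] shift [ 0.023 -0.014  0.014] 
q [-0.26 -0.33  2.17 -0.09  0.83  1.75] F [-16.3   5.8   4.1] M [ 0.91  2.8  -0.1 ] w 0.0289
 tool in lamp frame mm [-2.4  0.3 38. ]
```

View pics/g8.png

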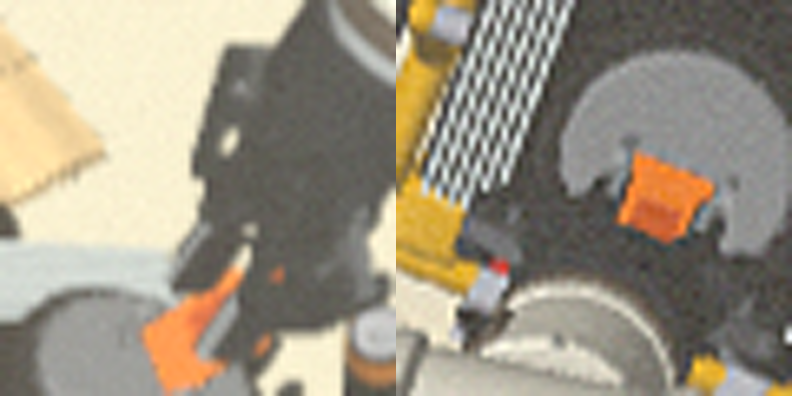

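The grip slipped off the studs partway, with the tab at roughly 45-55°. I'll open and back off to measure the tab before regripping deeper.

{"name": "send_rows", "arguments": {
  "increments": [
    [[0, 0, 0], [-0.03, 0.01, 0.02], 0.5],
    [[0, 0, 0], [-0.03, 0.01, 0.02], 0.5],
    [[0, 0, 0], [-0.03, 0.01, 0.02], 0.5],
    [[0, 0, 0], [-0.1, 0.04, 0.25], 0.5],
    [[0, 0, 0], [-0.2, 0.08, 0.55], 0.5],
    [[0, 0, 0], [-0.2, 0.08, 0.55], 0.5]
  ]
}}

```text
t: 12.82
ee_pos: [0.5024, -0.0315, 0.2444]
eef_rot: [[-0.387, -0.816, 0.43], [-0.922, 0.34, -0.184], [0.004, -0.468, -0.884]]
wrist_force: [-0.2, -0.8, -0.8]
grip_width: 0.0637
```

Run:
```python
from look import *
go((0,0,.038),back=0)
f=cam("top");g=cam("scene");out=[]
for ff,(u,v) in((g,(300,150)),(f,(295,205))):
    im=cv2.convertScaleAbs(ff["color"][:,:,::-1],alpha=1.5,beta=15)
    z=cv2.resize(im[v:v+60,u:u+60],None,fx=6.6,fy=6.6,interpolation=cv2.INTER_CUBIC)
    for th,c in((40,(255,0,0)),(55,(0,255,0)),(70,(255,0,255)),(90,(0,0,0))):
        t=np.radians(th)
        for r,y in((.046,.018),(.046,-.018),(.069,.0),(.038,.022),(.038,-.022)):
            q=(proj(ff,O+RL@[-r*np.cos(t),y,.024+r*np.sin(t)])[0]+.5-[u,v])*6.6
            cv2.circle(z,tuple(q.astype(int)),2,c,-1)
    out.append(z)
cv2.imwrite("pics/g9.png",np.hstack(out))
```

```text
t 12.82 P [ 0.5185 -0.0387  0.1986] pos [ 0.5024 -0.0315  0.2444] 
 turn [ 0.004 -0.004  0.004] shift [ 0.202 -0.089 -0.574] 
q [-0.26 -0.43  2.15 -0.08  0.94  1.74] F [-0.2 -0.8 -0.8] M [0.04 0.21 0.02] w 0.0637
 tool in lamp frame mm [ 5.9  0.4 86.8]
```

View pics/g9.png

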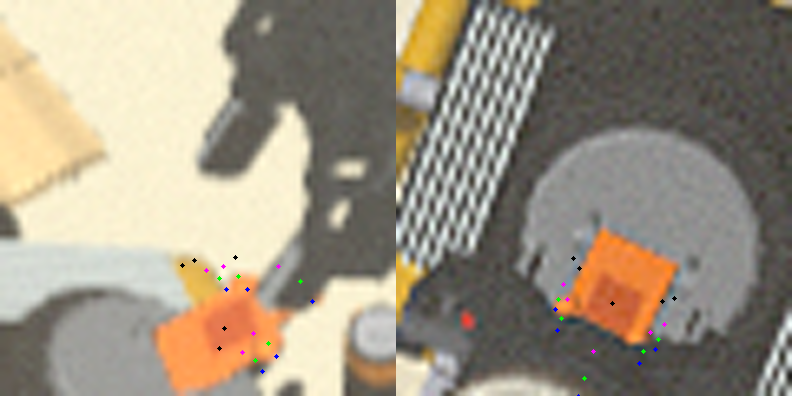

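{"name": "send_rows", "arguments": {
  "increments": [
    [[0, 0, 0], [-0.2, 0.08, -0.12], 0.4],
    [[0, 0, 0], [-0.396, 0.165, -0.228], 0.4],
    [[0, 0, 0], [-0.3, 0.12, -0.45], 0.4],
    [[0, 0, 0], [-0.18, 0.075, -0.67], 0.4],
    [[0, 0, 0], [-0.18, 0.075, -0.67], 0.4]
  ]
}}

```text
t: 13.55
ee_pos: [0.4851, -0.0251, 0.1844]
eef_rot: [[-0.387, -0.821, 0.42], [-0.922, 0.342, -0.182], [0.006, -0.458, -0.889]]
wrist_force: [0.8, 0.4, -0.4]
grip_width: 0.0595
```

Run:
```python
from look import *
go((-.033,0,.013),back=0)
look("g10")
```

```text
t 13.55 P [ 0.5025 -0.032   0.161 ] pos [ 0.4851 -0.0251  0.1844] 
 turn [ 0.001 -0.018  0.005] shift [ 0.217 -0.086 -0.293] 
q [-0.25 -0.41  2.25 -0.1   0.83  1.76] F [ 0.8  0.4 -0.4] M [ 0.09  0.21 -0.06] w 0.0595
 tool in lamp frame mm [-38.5  -0.3  42.5]
```

View pics/g10.png

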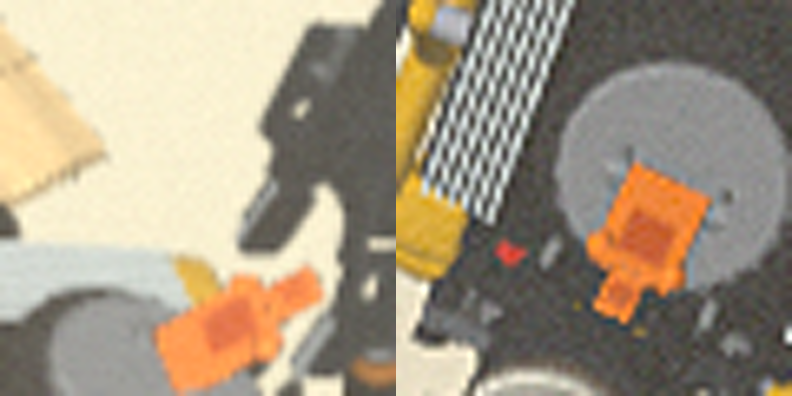

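```bash
cat >> look.py <<'E'
def tri(f,a,g,b):
    c1,d1=rays(f,a);c2,d2=rays(g,b);d1=d1[0];d2=d2[0]
    k=np.linalg.lstsq(np.c_[d1,-d2],c2-c1,rcond=None)[0]
    p,q=c1+k[0]*d1,c2+k[1]*d2; return (p+q)/2,np.linalg.norm(p-q)
E
python3 - <<'E'
from look import *
f=cam("top");g=cam("scene");s=manip.read_state()
S=lambda u,v:(300+u/6.6-.5,150+v/6.6-.5)
T=lambda u,v:(290+(u-396)/6.6-.5,215+v/6.6-.5)
for n,a,b in(("tongue tip",T(614,318),S(317,285)),("plate end stud far",T(597,246),S(272,345)),("stud near",T(674,283),S(243,283)),("plate dark sq",T(650,233),S(230,325))):
    p,e=tri(f,a,g,b); l=((p-O)@RL*1000); print(n,l.round(1),"gap",round(e*1000,1),"th",np.degrees(np.arctan2(l[2]-24,-l[0])).round(1))
E
```

```text
tongue tip [-44.4   1.5  80.8] gap 4.7 th 52.0
plate end stud far [-25.2  18.9  62. ] gap 4.1 th 56.4
stud near [-27.7 -16.2  59.9] gap 2.1 th 52.4
plate dark sq [-15.4   1.2  53.4] gap 5.5 th 62.4
```

{"name": "send_rows", "arguments": {
  "increments": [
    [[0, 0, 0], [0.1, -0.04, 0], 0.4],
    [[0, 0, 0], [0.2, -0.08, -0.08], 0.4],
    [[0, 0, 0], [0.264, -0.11, -0.152], 0.4],
    [[0, 0, 0], [0.264, -0.11, -0.152], 0.4],
    [[0, 0, 0], [0.264, -0.11, -0.152], -0.1],
    [[0, 0, 0], [0.264, -0.11, -0.152], -0.4],
    [[0, 0, 0], [0.264, -0.11, -0.152], -0.4],
    [[0, 0, 0], [0.264, -0.11, -0.152], -0.4]
  ]
}}

```text
t: 14.75
ee_pos: [0.5075, -0.0339, 0.1759]
eef_rot: [[-0.387, -0.818, 0.425], [-0.922, 0.341, -0.183], [0.005, -0.463, -0.886]]
wrist_force: [-5.6, 2.3, 2.8]
grip_width: 0.0397
```

Run:
```python
from look import *
go((-.0234,0,.021),back=0)
look("g11")
```

```text
t 14.75 P [ 0.5068 -0.0338  0.1726] pos [ 0.5075 -0.0339  0.1759] 
 turn [ 0.003 -0.011  0.004] shift [-0.008  0.002 -0.041] 
q [-0.26 -0.33  2.22 -0.1   0.78  1.76] F [-5.6  2.3  2.8] M [ 0.13  0.78 -0.07] w 0.0397
 tool in lamp frame mm [-21.3   0.1  23.6]
```

View pics/g11.png

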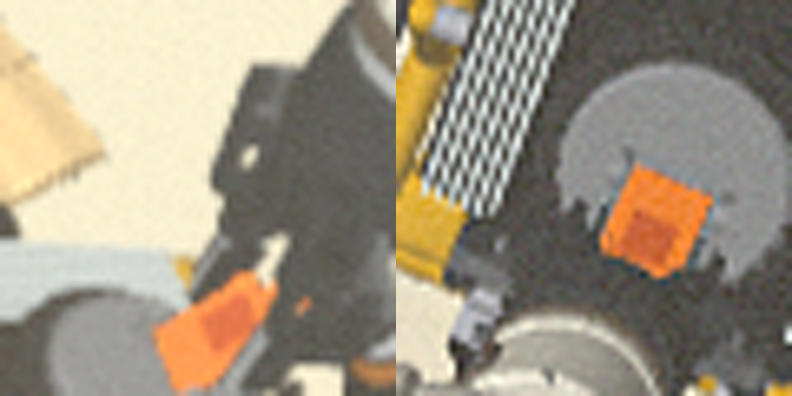

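{"name": "send_rows", "arguments": {
  "increments": [
    [[0, 0, 0], [0.025, -0.01, 0.05], -0.6],
    [[0, 0, 0], [0.05, -0.021, 0.092], -0.6],
    [[0, 0, 0], [0.084, -0.035, 0.135], -0.6],
    [[0, 0, 0], [0.118, -0.049, 0.171], -0.6],
    [[0, 0, 0], [0.118, -0.049, 0.171], -0.6]
  ]
}}

```text
t: 15.48
ee_pos: [0.5166, -0.0377, 0.1889]
eef_rot: [[-0.386, -0.819, 0.424], [-0.922, 0.34, -0.183], [0.005, -0.461, -0.887]]
wrist_force: [-0.3, 0.2, -5.9]
grip_width: 0.0398
```

Run:
```python
from look import *
go((0,0,.032),back=0)
look("g12")
```

```text
t 15.47 P [ 0.5211 -0.0397  0.1933] pos [ 0.5166 -0.0377  0.1889] 
 turn [ 0.002 -0.013  0.004] shift [ 0.057 -0.026  0.055] 
q [-0.27 -0.32  2.18 -0.09  0.81  1.75] F [-0.3  0.2 -5.9] M [0.41 0.94 0.17] w 0.0398
 tool in lamp frame mm [-6.5  0.1 30.5]
```

View pics/g12.png

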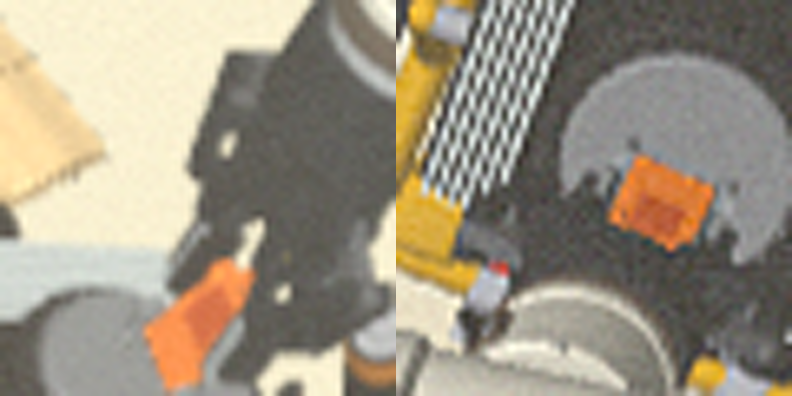

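{"name": "send_rows", "arguments": {
  "increments": [
    [[0, 0, 0], [0.025, -0.01, 0.02], -0.6],
    [[0, 0, 0], [0.05, -0.021, 0.038], -0.6],
    [[0, 0, 0], [0.076, -0.032, 0.05], -0.6],
    [[0, 0, 0], [0.085, -0.036, 0.052], -0.6],
    [[0, 0, 0], [0.085, -0.036, 0.052], -0.6]
  ]
}}

```text
t: 16.2
ee_pos: [0.5238, -0.0404, 0.1935]
eef_rot: [[-0.386, -0.819, 0.425], [-0.922, 0.34, -0.183], [0.005, -0.463, -0.887]]
wrist_force: [-3.1, 2.3, -4.1]
grip_width: 0.0401
```

Run:
```python
from look import *
go((0,0,.032),back=0)
look("g13")
```

```text
t 16.2 P [ 0.5211 -0.0397  0.1933] pos [ 0.5238 -0.0404  0.1935] 
 turn [ 0.002 -0.012  0.003] shift [-0.033  0.009 -0.003] 
q [-0.27 -0.3   2.16 -0.09  0.81  1.74] F [-3.1  2.3 -4.1] M [0.68 1.06 0.45] w 0.0401
 tool in lamp frame mm [ 2.5  0.4 31. ]
```

View pics/g13.png

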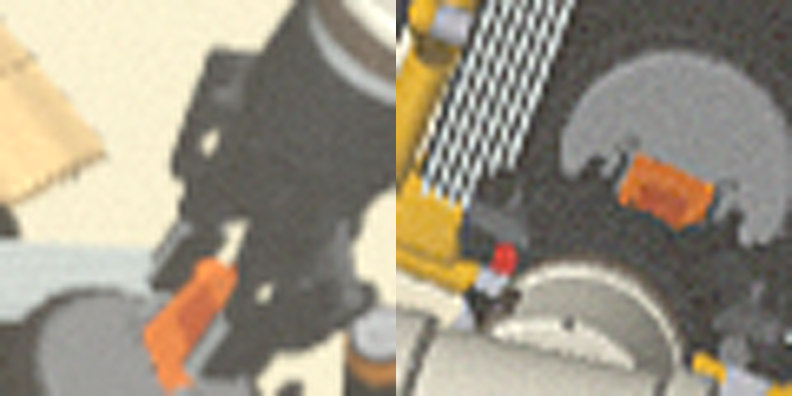

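```bash
cat >> look.py <<'E'
def tabov(name,ths=((70,(255,0,255)),(80,(0,255,0)),(90,(255,0,0))),yaw=0.,lift=0.):
    f=cam("top");g=cam("scene");out=[]
    cy,sy=np.cos(yaw),np.sin(yaw); Rz=np.array([[cy,-sy,0],[sy,cy,0],[0,0,1]])
    for ff,(u,v) in((g,(300,150)),(f,(295,205))):
        im=cv2.convertScaleAbs(ff["color"][:,:,::-1],alpha=1.5,beta=15)
        z=cv2.resize(im[v:v+60,u:u+60],None,fx=6.6,fy=6.6,interpolation=cv2.INTER_CUBIC)
        for th,c in ths:
            t=np.radians(th); a=np.array([-np.cos(t),0,np.sin(t)]);n=np.array([-np.sin(t),0,-np.cos(t)])
            for h in(-.004,.004):
                for r,y in((.046,.018),(.046,-.018),(-.0,.018),(0,-.018)):
                    q=(proj(ff,O+RL@(Rz@(np.array([0,y,.024+lift])+a*r+n*h)))[0]+.5-[u,v])*6.6
                    cv2.circle(z,tuple(q.astype(int)),2,c,-1)
        out.append(z)
    cv2.imwrite(f"pics/{name}.png",np.hstack(out))
E
python3 -c "
from look import *
tabov('g14')"
```

```text
(no output)
```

View pics/g14.png

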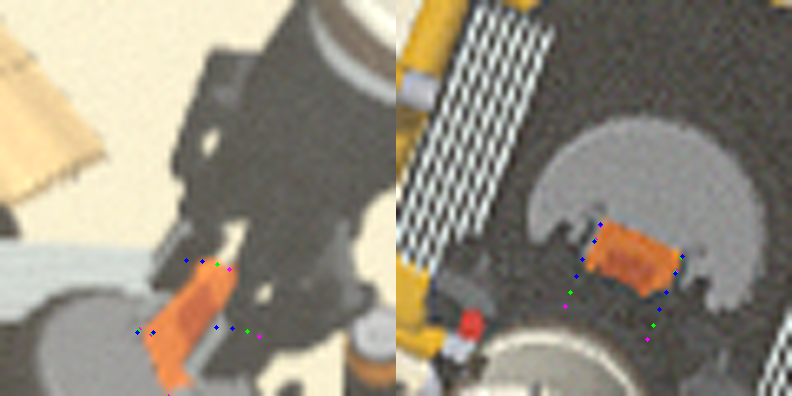

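{"name": "send_rows", "arguments": {
  "increments": [
    [[0, 0, 0], [0.02, -0.008, 0.012], -0.6],
    [[0, 0, 0], [0.041, -0.017, 0.024], -0.6],
    [[0, 0, 0], [0.041, -0.017, 0.024], -0.6]
  ]
}}

```text
t: 16.77
ee_pos: [0.5273, -0.0421, 0.1954]
eef_rot: [[-0.386, -0.818, 0.426], [-0.922, 0.34, -0.183], [0.005, -0.463, -0.886]]
wrist_force: [0.0, 1.9, -6.5]
grip_width: 0.039
```

```bash
python3 -c "
from look import *
go((0,0,.032)); s=manip.read_state(); print('F lamp',(s['wrist_force']@RL).round(1))
tabov('g15')"
```

```text
t 16.77 P [ 0.5211 -0.0397  0.1933] pos [ 0.5273 -0.0421  0.1954] 
 turn [ 0.003 -0.011  0.003] shift [-0.077  0.029 -0.027] 
q [-0.27 -0.29  2.15 -0.09  0.81  1.74] F [ 0.   1.9 -6.5] M [0.51 0.7  0.46] w 0.039
 tool in lamp frame mm [ 6.8  0.2 30.8]
F lamp [-3.7  1.8 -5.4]
```

View pics/g15.png

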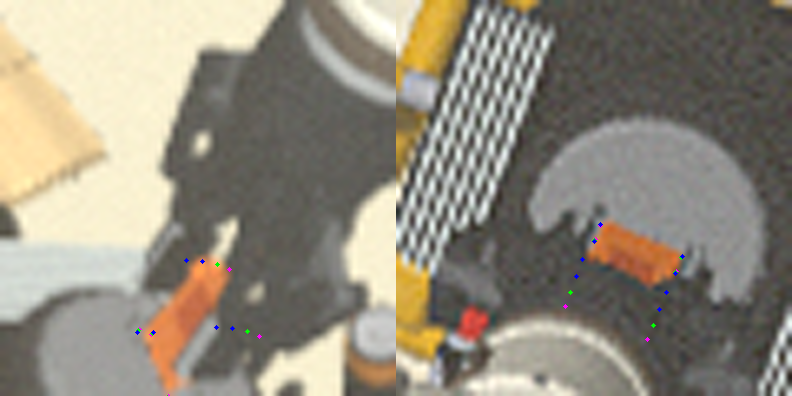

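{"name": "send_rows", "arguments": {
  "increments": [
    [[0, 0, 0], [0.025, -0.01, 0.014], -0.6],
    [[0, 0, 0], [0.051, -0.021, 0.029], -0.6],
    [[0, 0, 0], [0.051, -0.021, 0.029], -0.6]
  ]
}}

```text
t: 17.25
ee_pos: [0.5317, -0.0442, 0.198]
eef_rot: [[-0.387, -0.818, 0.426], [-0.922, 0.34, -0.184], [0.006, -0.464, -0.886]]
wrist_force: [-1.3, -2.1, -4.8]
grip_width: 0.0369
```

```bash
python3 -c "
from look import *
go((0,0,.032)); s=manip.read_state(); print('F lamp',(s['wrist_force']@RL).round(1))
tabov('g16')"
```

```text
t 17.25 P [ 0.5211 -0.0397  0.1933] pos [ 0.5317 -0.0442  0.198 ] 
 turn [ 0.004 -0.01   0.004] shift [-0.132  0.056 -0.06 ] 
q [-0.27 -0.28  2.13 -0.09  0.81  1.74] F [-1.3 -2.1 -4.8] M [ 0.    0.8  -0.27] w 0.0369
 tool in lamp frame mm [12.4 -0.1 30.8]
F lamp [-2.6 -2.4 -4.1]
```

View pics/g16.png

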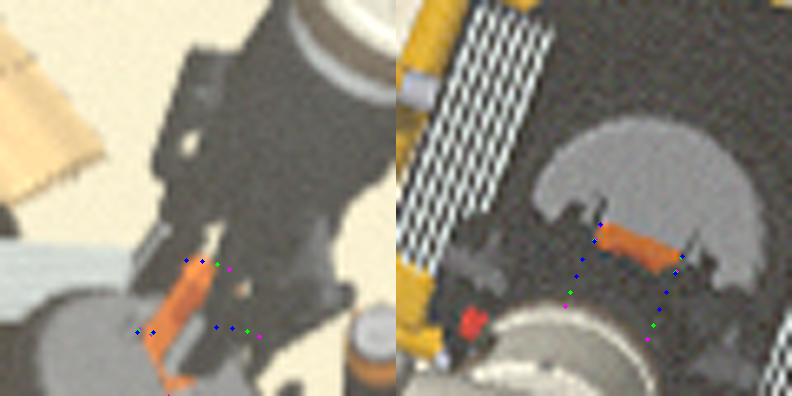

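{"name": "send_rows", "arguments": {
  "increments": [
    [[0, 0, 0], [0, 0, 0], 0.4],
    [[0, 0, 0], [0, 0, 0], 0.4],
    [[0, 0, 0], [-0.06, 0.025, -0.05], 0.4],
    [[0, 0, 0], [-0.114, 0.047, -0.095], 0.4],
    [[0, 0, 0], [-0.114, 0.047, -0.095], 0.4]
  ]
}}

```text
t: 17.98
ee_pos: [0.5221, -0.0402, 0.1901]
eef_rot: [[-0.386, -0.818, 0.426], [-0.922, 0.34, -0.184], [0.006, -0.464, -0.886]]
wrist_force: [-0.2, -0.7, -0.6]
grip_width: 0.06
```

```bash
python3 -c "
from look import *
go((0,0,.029)); s=manip.read_state(); print('F lamp',(s['wrist_force']@RL).round(1))
tabov('g17')"
```

```text
t 17.98 P [ 0.5224 -0.0403  0.1906] pos [ 0.5221 -0.0402  0.1901] 
 turn [ 0.003 -0.01   0.003] shift [ 0.004 -0.001  0.006] 
q [-0.27 -0.3   2.17 -0.09  0.8   1.74] F [-0.2 -0.7 -0.6] M [ 0.05  0.26 -0.01] w 0.06
 tool in lamp frame mm [-0.5 -0.  28.7]
F lamp [-0.2 -0.8 -0.6]
```

View pics/g17.png

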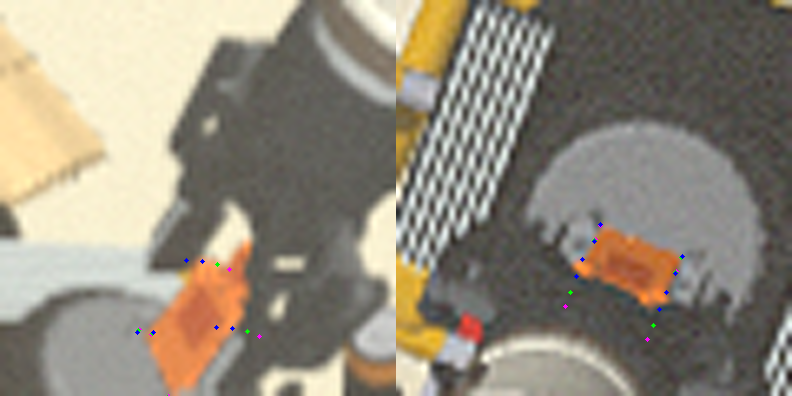

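{"name": "send_rows", "arguments": {
  "increments": [
    [[0, 0, 0], [-0.05, 0.02, -0.04], 0.4],
    [[0, 0, 0], [-0.099, 0.041, -0.08], 0.4],
    [[0, 0, 0], [-0.099, 0.041, -0.08], 0.2],
    [[0, 0, 0], [-0.099, 0.041, -0.08], -0.4],
    [[0, 0, 0], [-0.099, 0.041, -0.08], -0.6],
    [[0, 0, 0], [-0.099, 0.041, -0.08], -0.6]
  ]
}}

```text
t: 18.82
ee_pos: [0.5151, -0.0373, 0.1852]
eef_rot: [[-0.386, -0.817, 0.428], [-0.922, 0.34, -0.185], [0.006, -0.466, -0.885]]
wrist_force: [-4.6, 0.2, 5.5]
grip_width: 0.0399
```

```bash
python3 -c "
from look import *
go((-.011,0,.027)); s=manip.read_state(); print('F lamp',(s['wrist_force']@RL).round(1))
tabov('g18')"
```

```text
t 18.82 P [ 0.5143 -0.0369  0.1837] pos [ 0.5151 -0.0373  0.1852] 
 turn [ 0.005 -0.008  0.004] shift [-0.01   0.005 -0.019] 
q [-0.26 -0.32  2.19 -0.09  0.8   1.75] F [-4.6  0.2  5.5] M [-0.05  0.48 -0.12] w 0.0399
 tool in lamp frame mm [-9.5 -0.1 27.9]
F lamp [-1.2 -1.6  6.9]
```

View pics/g18.png

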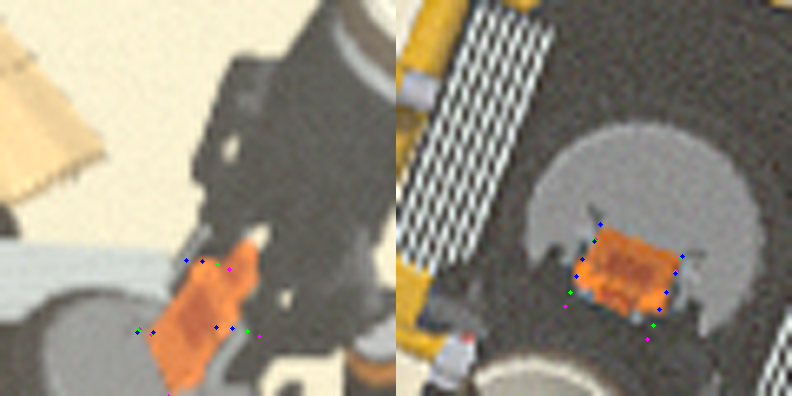

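{"name": "send_rows", "arguments": {
  "increments": [
    [[0, 0, 0], [0.03, -0.012, 0.045], -0.6],
    [[0, 0, 0], [0.07, -0.029, 0.075], -0.6],
    [[0, 0, 0], [0.11, -0.046, 0.102], -0.6],
    [[0, 0, 0], [0.146, -0.061, 0.126], -0.6],
    [[0, 0, 0], [0.146, -0.061, 0.126], -0.6]
  ]
}}

```text
t: 19.55
ee_pos: [0.5206, -0.0397, 0.1897]
eef_rot: [[-0.386, -0.825, 0.412], [-0.922, 0.342, -0.179], [0.007, -0.449, -0.894]]
wrist_force: [-29.4, 9.8, 7.3]
grip_width: 0.0398
```

```bash
python3 -c "
from look import *
go((0,0,.029)); s=manip.read_state(); print('F lamp',(s['wrist_force']@RL).round(1))
tabov('g19')"
```

```text
t 19.55 P [ 0.5224 -0.0403  0.1906] pos [ 0.5206 -0.0397  0.1897] 
 turn [-0.003 -0.031  0.003] shift [ 0.023 -0.008  0.011] 
q [-0.27 -0.3   2.16 -0.09  0.82  1.74] F [-29.4   9.8   7.3] M [ 1.27  3.67 -0.17] w 0.0398
 tool in lamp frame mm [-2.1 -0.1 29.1]
F lamp [-23.9  -2.2  20.9]
```

View pics/g19.png

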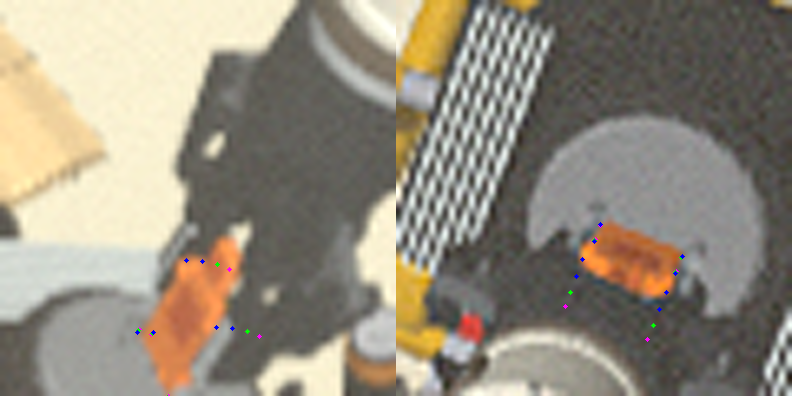

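{"name": "send_rows", "arguments": {
  "increments": [
    [[0, 0, 0], [-0.005, 0.002, 0.03], -0.6],
    [[0, 0, 0], [-0.01, 0.005, 0.055], -0.6],
    [[0, 0, 0], [-0.01, 0.005, 0.055], -0.6]
  ]
}}

```text
t: 20.02
ee_pos: [0.5172, -0.0384, 0.19]
eef_rot: [[-0.387, -0.829, 0.405], [-0.922, 0.344, -0.177], [0.008, -0.442, -0.897]]
wrist_force: [1.2, 0.3, -20.5]
grip_width: 0.0398
```

```bash
python3 -c "
from look import *
go((0,0,.029)); s=manip.read_state(); print('F lamp',(s['wrist_force']@RL).round(1))
tabov('g20')"
```

```text
t 20.02 P [ 0.5224 -0.0403  0.1906] pos [ 0.5172 -0.0384  0.19  ] 
 turn [-0.006 -0.041  0.004] shift [ 0.066 -0.023  0.007] 
q [-0.27 -0.3   2.16 -0.09  0.84  1.74] F [  1.2   0.3 -20.5] M [0.91 1.42 0.14] w 0.0398
 tool in lamp frame mm [-5.2 -0.3 31.1]
F lamp [ -8.8   0.7 -18.5]
```

View pics/g20.png

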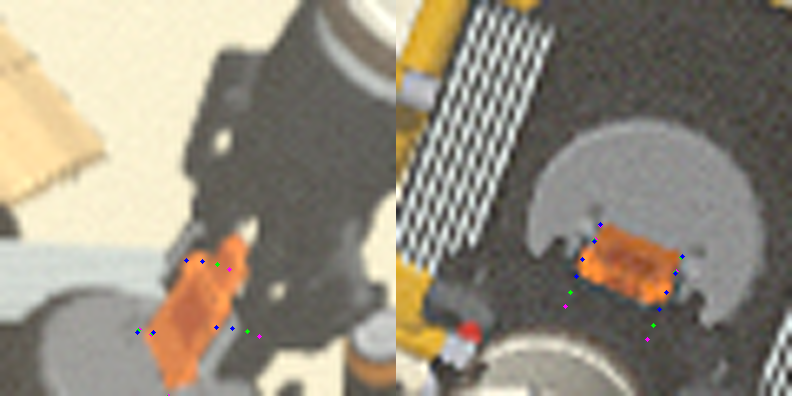

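{"name": "send_rows", "arguments": {
  "increments": [
    [[0, -0.02, 0], [0.03, -0.012, 0.01], -0.6],
    [[0, -0.04, 0], [0.06, -0.025, 0.026], -0.6],
    [[0, -0.04, 0], [0.084, -0.035, 0.041], -0.6],
    [[0, -0.04, 0], [0.084, -0.035, 0.041], -0.6]
  ]
}}

```text
t: 20.62
ee_pos: [0.5204, -0.0399, 0.1902]
eef_rot: [[-0.386, -0.819, 0.424], [-0.922, 0.345, -0.174], [-0.003, -0.458, -0.889]]
wrist_force: [-16.4, 6.7, -11.8]
grip_width: 0.0396
```

```bash
python3 -c "
from look import *
go((0,0,.029)); s=manip.read_state(); print('F lamp',(s['wrist_force']@RL).round(1))
tabov('g21')"
```

```text
t 20.62 P [ 0.5224 -0.0403  0.1906] pos [ 0.5204 -0.0399  0.1902] 
 turn [-0.01  -0.013  0.003] shift [ 0.025 -0.004  0.005] 
q [-0.28 -0.31  2.17 -0.07  0.81  1.73] F [-16.4   6.7 -11.8] M [ 1.21  3.12 -0.02] w 0.0396
 tool in lamp frame mm [-1.9 -0.5 29.6]
F lamp [-21.2  -0.1  -2.1]
```

View pics/g21.png

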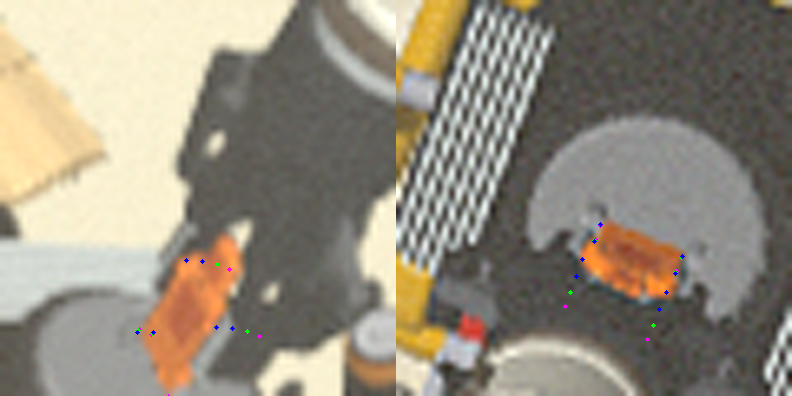

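The force on the tool is now purely along lamp -x (21 N), so the tab is against its upright stop. The tongue at scene crop (230,242) also fits 90°. Next is the unscrewing.

{"name": "send_rows", "arguments": {
  "increments": [
    [[-0.058, 0.012, 0.098], [0, -0.002, 0.001], -0.6],
    [[-0.106, 0.032, 0.196], [0.001, -0.004, 0.002], -0.6],
    [[-0.154, 0.052, 0.294], [0.002, -0.006, 0.003], -0.6],
    [[-0.202, 0.072, 0.392], [0.003, -0.008, 0.004], -0.6],
    [[-0.25, 0.092, 0.49], [0.004, -0.01, 0.005], -0.6],
    [[-0.298, 0.112, 0.588], [0.005, -0.012, 0.006], -0.6],
    [[-0.346, 0.135, 0.687], [0.006, -0.013, 0.006], -0.6],
    [[-0.395, 0.147, 0.785], [0.007, -0.014, 0.006], -0.6],
    [[-0.395, 0.147, 0.785], [0.007, -0.014, 0.006], -0.6]
  ]
}}

```text
t: 21.85
ee_pos: [0.5232, -0.0423, 0.1954]
eef_rot: [[0.223, -0.87, 0.439], [-0.924, -0.332, -0.188], [0.31, -0.364, -0.879]]
wrist_force: [-11.8, 0.7, 1.6]
grip_width: 0.0401
```

```bash
cat > st.py <<'E'
from look import *
s=manip.read_state(); L=RL.T@s["eef_rot"]
print("t",round(s["t"],2),"lamp pos",((s["ee_pos"]-O)@RL*1000).round(1),"yaw",np.degrees(np.arctan2(L[0,0],-L[1,0])).round(1),"tilt",np.degrees(np.arccos(-L[2,2])).round(1),"zt",L[:,2].round(3),"F",(s["wrist_force"]@RL).round(1),"M",(s["moment"]@RL).round(2),"w",round(s["grip_width"],4),"q",s["qpos"].round(2))
E
python3 st.py; python3 -c "
from look import *
tabov('g22',((90,(255,0,0)),),yaw=.698)"
```

```text
t 21.85 lamp pos [ 3.6 -1.5 32.6] yaw 39.8 tilt 0.6 zt [ 0.009 -0.005 -1.   ] F [-9.1 -3.9  6.7] M [-0.4   1.84 -0.36] w 0.0401 q [-0.27 -0.32  2.17 -0.09  0.8   1.04]
```

View pics/g22.png

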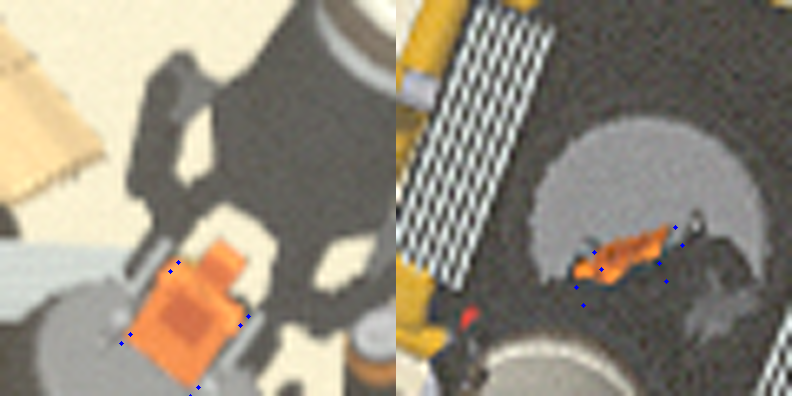

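{"name": "send_rows", "arguments": {
  "increments": [
    [[-0.048, 0.02, 0.098], [-0.005, 0.002, -0.003], -0.6],
    [[-0.096, 0.04, 0.196], [-0.01, 0.004, -0.006], -0.6],
    [[-0.144, 0.06, 0.294], [-0.015, 0.006, -0.009], -0.6],
    [[-0.192, 0.08, 0.392], [-0.02, 0.008, -0.012], -0.6],
    [[-0.24, 0.1, 0.49], [-0.025, 0.011, -0.015], -0.6],
    [[-0.288, 0.12, 0.588], [-0.025, 0.011, -0.015], -0.6],
    [[-0.317, 0.132, 0.647], [-0.025, 0.011, -0.015], -0.6],
    [[-0.317, 0.132, 0.647], [-0.025, 0.011, -0.015], -0.6]
  ]
}}

```text
t: 22.95
ee_pos: [0.5239, -0.0422, 0.1989]
eef_rot: [[0.658, -0.605, 0.449], [-0.594, -0.783, -0.185], [0.464, -0.145, -0.874]]
wrist_force: [-5.3, 1.9, -2.0]
grip_width: 0.0397
```

```bash
python3 st.py; python3 -c "
from look import *
tabov('g23',((90,(255,0,0)),),yaw=1.26)"
```

```text
t 22.95 lamp pos [ 5.8 -1.2 35.3] yaw 72.8 tilt 1.1 zt [ 0.019  0.002 -1.   ] F [-5.9 -0.3  0.9] M [ 0.02  1.43 -0.07] w 0.0397 q [-0.28 -0.33  2.17 -0.08  0.79  0.46]
```

View pics/g23.png

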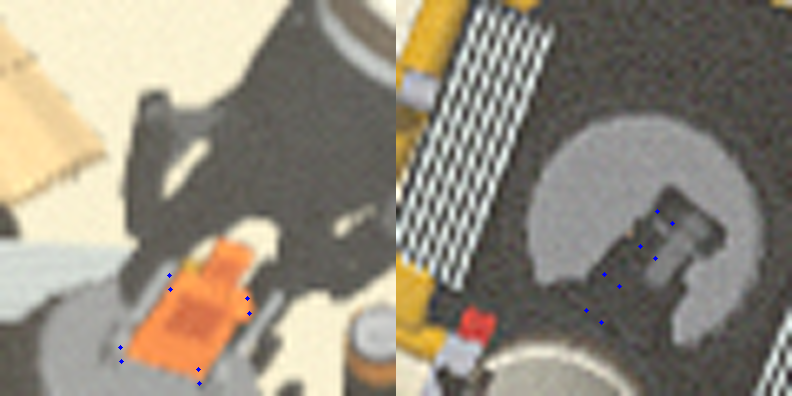

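{"name": "send_rows", "arguments": {
  "increments": [
    [[0, 0, 0], [-0.035, 0.014, 0.02], -0.6],
    [[0, 0, 0], [-0.055, 0.022, 0.06], -0.6],
    [[0, 0, 0], [-0.075, 0.03, 0.1], -0.6],
    [[0, 0, 0], [-0.075, 0.03, 0.1], -0.6]
  ]
}}

```text
t: 23.55
ee_pos: [0.5194, -0.0404, 0.2094]
eef_rot: [[0.655, -0.604, 0.454], [-0.593, -0.783, -0.187], [0.468, -0.147, -0.871]]
wrist_force: [0.0, -0.5, -1.4]
grip_width: 0.0399
```

```bash
python3 st.py; python3 -c "
from look import *
tabov('g24',((90,(255,0,0)),),yaw=1.26)"
```

```text
t 23.55 lamp pos [ 6.4 -1.3 46.8] yaw 72.8 tilt 1.4 zt [ 0.024  0.002 -1.   ] F [-0.5 -0.5 -1.4] M [-0.    0.45 -0.04] w 0.0399 q [-0.27 -0.36  2.18 -0.08  0.82  0.46]
```

View pics/g24.png

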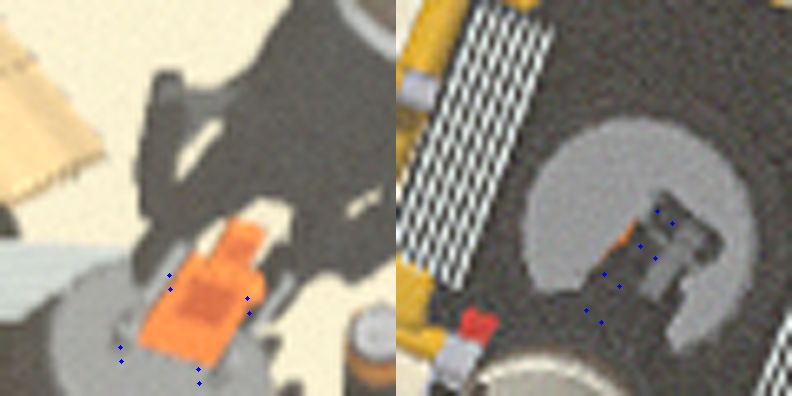

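{"name": "send_rows", "arguments": {
  "increments": [
    [[0, 0, 0], [-0.045, 0.018, 0.09], -0.6],
    [[0, 0, 0], [-0.09, 0.037, 0.18], -0.6],
    [[0, 0, 0], [-0.13, 0.055, 0.27], -0.6],
    [[0, 0, 0], [-0.175, 0.073, 0.36], -0.6],
    [[0, 0, 0], [-0.22, 0.09, 0.45], -0.6],
    [[0, 0, 0], [-0.22, 0.09, 0.55], -0.6]
  ]
}}

```text
t: 24.4
ee_pos: [0.5012, -0.033, 0.253]
eef_rot: [[0.656, -0.604, 0.452], [-0.593, -0.783, -0.186], [0.467, -0.146, -0.872]]
wrist_force: [0.2, -1.0, -1.5]
grip_width: 0.0401
```

```bash
python3 st.py; python3 -c "
from look import *
cv2.imwrite('pics/a1.png',cv2.resize(cam('scene')['color'][110:230,260:420,::-1],None,fx=4,fy=4))"
```

```text
t 24.4 lamp pos [ 9.5 -1.4 94.6] yaw 72.8 tilt 1.3 zt [ 0.023  0.002 -1.   ] F [-0.2 -0.8 -1.6] M [-0.01  0.31  0.01] w 0.0401 q [-0.27 -0.46  2.16 -0.07  0.94  0.45]
```

View pics/a1.png

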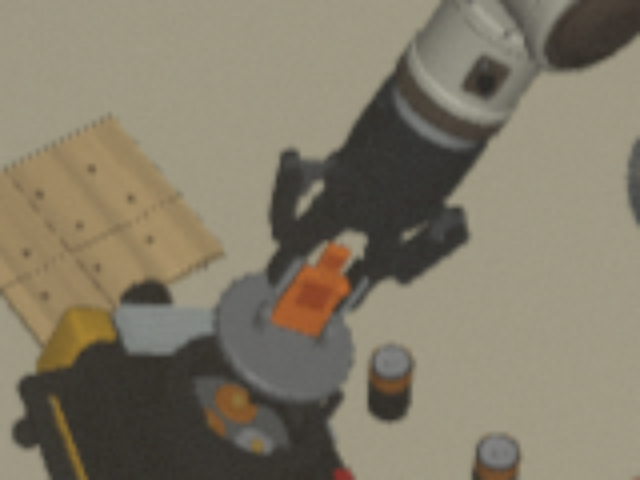

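The cap is out, with the empty battery well visible below it. Next I raise it, level the tool and carry it to the tray.

```bash
cat > lev.py <<'E'
from look import *
s=manip.read_state();R=s["eef_rot"];z=R[:,2];a=np.cross(z,[0,0,-1]);n=np.linalg.norm(a)
rv=a/n*np.arctan2(n,-z[2]); print("lev turn",(rv/np.radians(45)).round(3)); 
tx=np.array([.481,.362]); print("to tray",((tx-s["ee_pos"][:2])/.08).round(3),"pos",s["ee_pos"].round(4),"w",round(s["grip_width"],4),"F",s["wrist_force"].round(1),"t",round(s["t"],2))
E
python3 lev.py
```

```text
lev turn [0.249 0.605 0.   ]
to tray [-0.263  4.94 ] pos [ 0.5021 -0.0332  0.2546] w 0.04 F [ 1.   0.2 -0.2] t 24.45
```

{"name": "send_rows", "arguments": {
  "increments": [
    [[0, 0, 0], [-0.1, 0.05, 0.3], -0.6],
    [[0.04, 0.1, 0], [-0.15, 0.1, 0.5], -0.6],
    [[0.08, 0.2, 0], [-0.2, 0.2, 0.6], -0.6],
    [[0.12, 0.3, 0], [-0.2, 0.35, 0.6], -0.6],
    [[0.16, 0.4, 0], [-0.2, 0.5, 0.6], -0.6],
    [[0.2, 0.5, 0], [-0.2, 0.7, 0.6], -0.6],
    [[0.249, 0.605, 0], [-0.2, 0.9, 0.6], -0.6],
    [[0.249, 0.605, 0], [-0.2, 1, 0.6], -0.6]
  ]
}}

```text
t: 25.45
ee_pos: [0.4871, 0.0467, 0.3022]
eef_rot: [[0.768, -0.64, 0.0], [-0.64, -0.768, -0.0], [0.0, -0.0, -1.0]]
wrist_force: [0.3, -0.2, -1.7]
grip_width: 0.0396
```

{"name": "send_rows", "arguments": {
  "increments": [
    [[0, 0, 0], [0, 0.3, 0], -0.6],
    [[0, 0, 0], [0, 0.6, 0], -0.6],
    [[0, 0, 0], [0, 0.9, 0], -0.6],
    [[0, 0, 0], [0, 1, 0], -0.6]
  ]
}}

```text
t: 25.95
ee_pos: [0.4867, 0.1276, 0.3023]
eef_rot: [[0.769, -0.639, 0.002], [-0.639, -0.769, -0.0], [0.002, -0.001, -1.0]]
wrist_force: [0.8, -0.6, -1.9]
grip_width: 0.0398
```

{"name": "send_rows", "arguments": {
  "increments": [
    [[0, 0, 0], [0, 0.3, 0], -0.6],
    [[0, 0, 0], [0, 0.6, 0], -0.6],
    [[0, 0, 0], [0, 0.9, 0], -0.6],
    [[0, 0, 0], [0, 1, 0], -0.6]
  ]
}}

```text
t: 26.45
ee_pos: [0.4867, 0.2079, 0.3023]
eef_rot: [[0.77, -0.638, 0.003], [-0.638, -0.77, -0.001], [0.003, -0.001, -1.0]]
wrist_force: [0.0, -0.3, -1.2]
grip_width: 0.0401
```

{"name": "send_rows", "arguments": {
  "increments": [
    [[0, 0, 0], [0, 0.3, 0], -0.6],
    [[0, 0, 0], [0, 0.6, 0], -0.6],
    [[0, 0, 0], [0, 0.9, 0], -0.6],
    [[0, 0, 0], [0, 1, 0], -0.6]
  ]
}}

```text
t: 26.95
ee_pos: [0.4867, 0.288, 0.3023]
eef_rot: [[0.77, -0.637, 0.003], [-0.637, -0.77, -0.001], [0.003, -0.001, -1.0]]
wrist_force: [0.2, -0.6, -1.6]
grip_width: 0.04
```

```bash
python3 lev.py; python3 -c "
from look import *
for n in('scene','top'): cv2.imwrite(f'pics/b_{n}.png',cam(n)['color'][:,:,::-1])"
```

```text
lev turn [0.002 0.004 0.   ]
to tray [-0.072  0.925] pos [0.4867 0.288  0.3023] w 0.04 F [ 0.2 -0.6 -1.6] t 26.95
```

View pics/b_scene.png

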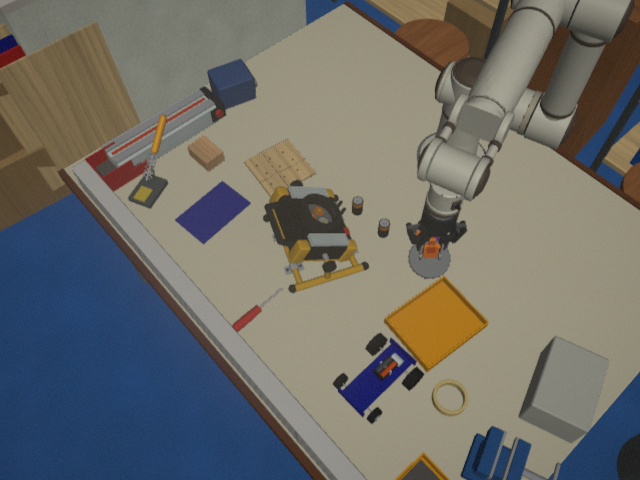

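{"name": "send_rows", "arguments": {
  "increments": [
    [[0, 0, 0], [-0.03, 0.3, 0], -0.6],
    [[0, 0, 0], [-0.07, 0.6, -0.1], -0.6],
    [[0, 0, 0], [-0.07, 0.85, -0.4], -0.6],
    [[0, 0, 0], [-0.07, 0.92, -0.7], -0.6],
    [[0, 0, 0], [-0.07, 0.92, -1], -0.6],
    [[0, 0, 0], [-0.07, 0.92, -1], -0.6]
  ]
}}

```text
t: 27.8
ee_pos: [0.4802, 0.3595, 0.22]
eef_rot: [[0.77, -0.638, -0.001], [-0.638, -0.77, -0.004], [0.002, 0.004, -1.0]]
wrist_force: [0.7, 0.3, -0.8]
grip_width: 0.0394
```

{"name": "send_rows", "arguments": {
  "increments": [
    [[0, 0, 0], [0, 0, -0.3], -0.6],
    [[0, 0, 0], [0, 0, -0.6], -0.6],
    [[0, 0, 0], [0, 0, -0.9], -0.6],
    [[0, 0, 0], [0, 0, -1], -0.6]
  ]
}}

```text
t: 28.3
ee_pos: [0.4802, 0.3587, 0.1397]
eef_rot: [[0.769, -0.639, -0.002], [-0.639, -0.769, -0.005], [0.001, 0.005, -1.0]]
wrist_force: [-0.0, 0.4, -1.3]
grip_width: 0.0398
```

{"name": "send_rows", "arguments": {
  "increments": [
    [[0, 0, 0], [0, 0, -0.25], -0.6],
    [[0, 0, 0], [0, 0, -0.5], -0.6],
    [[0, 0, 0], [0, 0, -0.55], -0.6]
  ]
}}

```text
t: 28.68
ee_pos: [0.4789, 0.3581, 0.0936]
eef_rot: [[0.769, -0.639, -0.006], [-0.639, -0.769, -0.006], [-0.0, 0.009, -1.0]]
wrist_force: [-0.7, 0.5, -0.3]
grip_width: 0.04
```

```bash
python3 lev.py; python3 -c "
from look import *
a=[cv2.resize(cam(n)['color'][v:v+120,u:u+120,::-1],None,fx=3.3,fy=3.3,interpolation=2) for n,u,v in(('scene',375,240),('top',135,210))]
cv2.imwrite('pics/c1.png',np.hstack(a))"
```

```text
lev turn [ 0.008 -0.007  0.   ]
to tray [0.026 0.049] pos [0.4789 0.3581 0.0936] w 0.04 F [-0.7  0.5 -0.3] t 28.68
```

View pics/c1.png

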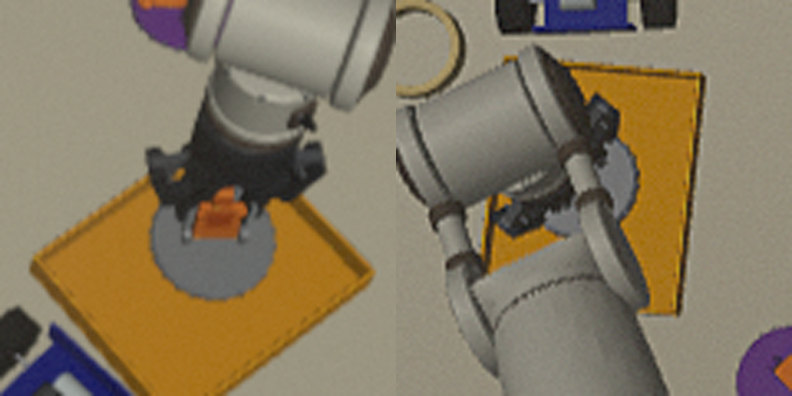

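{"name": "send_rows", "arguments": {
  "increments": [
    [[0.008, -0.007, 0], [0.01, 0.02, -0.1], -0.6],
    [[0.008, -0.007, 0], [0.02, 0.03, -0.2], -0.6],
    [[0.008, -0.007, 0], [0.02, 0.03, -0.3], -0.6],
    [[0.008, -0.007, 0], [0.02, 0.03, -0.3], -0.6]
  ]
}}

```text
t: 29.28
ee_pos: [0.4807, 0.3606, 0.0699]
eef_rot: [[0.769, -0.639, 0.0], [-0.639, -0.769, -0.0], [0.0, -0.0, -1.0]]
wrist_force: [0.0, 0.3, -2.0]
grip_width: 0.04
```

{"name": "send_rows", "arguments": {
  "increments": [
    [[0, 0, 0], [0, 0, -0.025], -0.6],
    [[0, 0, 0], [0, 0, -0.05], -0.6]
  ]
}}

```text
t: 29.52
ee_pos: [0.4808, 0.3607, 0.066]
eef_rot: [[0.769, -0.639, 0.001], [-0.639, -0.769, 0.0], [0.0, -0.0, -1.0]]
wrist_force: [0.9, 0.6, -0.7]
grip_width: 0.0399
```

```bash
cat > cap.py <<'E'
from look import *
import sys
f=cam("scene");im=f["color"];h=cv2.cvtColor(im,cv2.COLOR_RGB2HSV)
v=cv2.convertScaleAbs(im[:,:,::-1],alpha=1.3); u0,v0=395,275
z=cv2.resize(v[v0:v0+70,u0:u0+90],None,fx=8,fy=8,interpolation=2)
s=manip.read_state(); c=s["ee_pos"][:2]
th=np.linspace(0,2*np.pi,90)
for dz,col in((.036,(0,255,0)),(.046,(0,0,255)),(.056,(255,0,0))):
    P=np.c_[c[0]+.05*np.cos(th),c[1]+.05*np.sin(th),0*th+dz]
    for q in (proj(f,P)+.5-[u0,v0])*8: cv2.circle(z,tuple(q.astype(int)),1,col,-1)
cv2.imwrite("pics/"+sys.argv[1],z)
E
python3 lev.py; python3 cap.py c2.png
```

```text
lev turn [-0.     0.001  0.   ]
to tray [0.002 0.016] pos [0.4808 0.3607 0.066 ] w 0.0399 F [ 0.9  0.6 -0.7] t 29.52
```

View pics/c2.png

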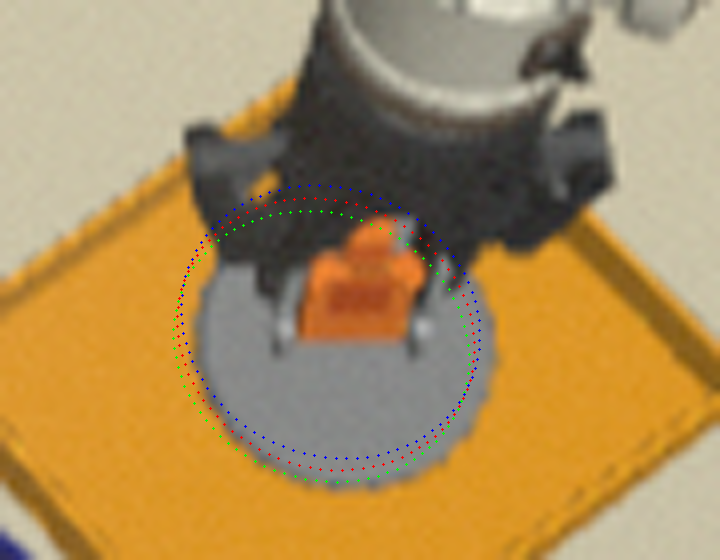

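{"name": "send_rows", "arguments": {
  "increments": [
    [[0, 0, 0], [0, 0, -0.0125], -0.6],
    [[0, 0, 0], [0, 0, -0.025], -0.6],
    [[0, 0, 0], [0, 0, -0.0375], -0.6],
    [[0, 0, 0], [0, 0, -0.0375], -0.6]
  ]
}}

```text
t: 30.08
ee_pos: [0.4806, 0.3606, 0.0626]
eef_rot: [[0.769, -0.639, -0.0], [-0.639, -0.769, -0.0], [0.0, 0.0, -1.0]]
wrist_force: [0.5, 0.3, -0.6]
grip_width: 0.0396
```

{"name": "send_rows", "arguments": {
  "increments": [
    [[0, 0, 0], [0, 0, -0.0125], -0.6],
    [[0, 0, 0], [0, 0, -0.025], -0.6],
    [[0, 0, 0], [0, 0, -0.025], -0.6]
  ]
}}

```text
t: 30.45
ee_pos: [0.4805, 0.3605, 0.0604]
eef_rot: [[0.769, -0.639, -0.0], [-0.639, -0.769, -0.0], [-0.0, 0.0, -1.0]]
wrist_force: [-0.7, 0.1, -0.5]
grip_width: 0.0398
```

{"name": "send_rows", "arguments": {
  "increments": [
    [[0, 0, 0], [0, 0, -0.0125], -0.6],
    [[0, 0, 0], [0, 0, -0.025], -0.6],
    [[0, 0, 0], [0, 0, -0.025], -0.6]
  ]
}}

```text
t: 30.82
ee_pos: [0.4804, 0.3605, 0.0584]
eef_rot: [[0.769, -0.639, -0.0], [-0.639, -0.769, -0.0], [-0.0, 0.001, -1.0]]
wrist_force: [0.1, 0.1, -1.4]
grip_width: 0.0397
```

{"name": "send_rows", "arguments": {
  "increments": [
    [[0, 0, 0], [0, 0, -0.0125], -0.6],
    [[0, 0, 0], [0, 0, -0.025], -0.6],
    [[0, 0, 0], [0, 0, -0.025], -0.6]
  ]
}}

```text
t: 31.2
ee_pos: [0.4802, 0.3607, 0.0567]
eef_rot: [[0.769, -0.639, -0.001], [-0.639, -0.769, -0.0], [-0.001, 0.001, -1.0]]
wrist_force: [-3.0, -0.1, 4.9]
grip_width: 0.0398
```

```bash
python3 lev.py; python3 cap.py c3.png
```

```text
lev turn [ 0.    -0.001  0.   ]
to tray [0.009 0.017] pos [0.4802 0.3607 0.0567] w 0.0398 F [-3.  -0.1  4.9] t 31.2
```

View pics/c3.png

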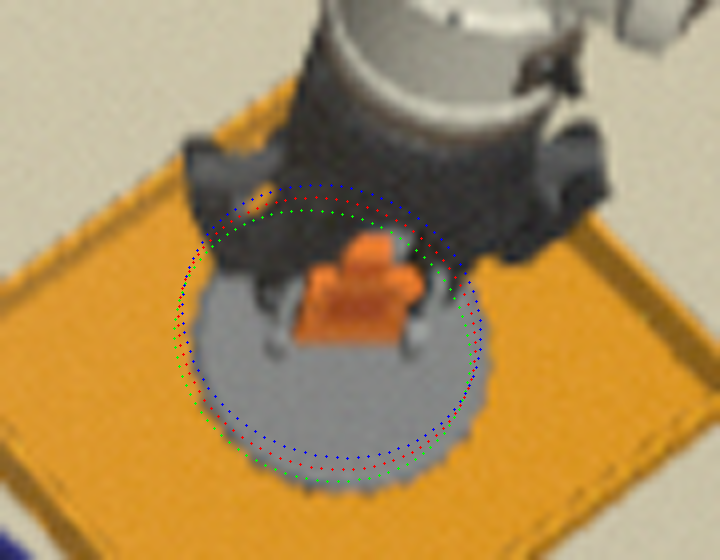

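Contact is at 4.9 N at TCP z = 0.057, close to the height expected for the cap standing on the tray floor. I'll release it.

{"name": "send_rows", "arguments": {
  "increments": [
    [[0, 0, 0], [0, 0, 0], -0.1],
    [[0, 0, 0], [0, 0, 0], 0.2],
    [[0, 0, 0], [0, 0, 0], 0.5],
    [[0, 0, 0], [0, 0, 0], 0.5],
    [[0, 0, 0], [0, 0, 0], 0.5]
  ]
}}

```text
t: 31.88
ee_pos: [0.4804, 0.3606, 0.0567]
eef_rot: [[0.769, -0.639, -0.001], [-0.639, -0.769, -0.0], [-0.0, 0.0, -1.0]]
wrist_force: [0.2, -0.3, 0.3]
grip_width: 0.0643
```

```bash
python3 lev.py; python3 cap.py c4.png
```

```text
lev turn [ 0.    -0.001  0.   ]
to tray [0.008 0.017] pos [0.4804 0.3606 0.0567] w 0.0643 F [ 0.2 -0.3  0.3] t 31.88
```

View pics/c4.png

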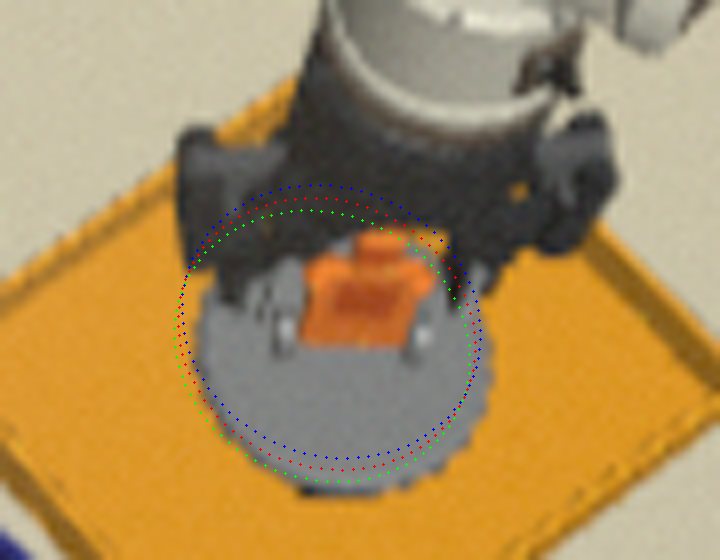

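{"name": "send_rows", "arguments": {
  "increments": [
    [[0, 0, 0], [0, 0, 0.1], 0.5],
    [[0, 0, 0], [0, 0, 0.3], 0.6],
    [[0, 0, 0], [0, 0, 0.6], 0.6],
    [[0, 0, 0], [0, 0, 0.9], 0.6],
    [[0, 0, 0], [0, 0, 1], 0.6]
  ]
}}

```text
t: 32.55
ee_pos: [0.4819, 0.3614, 0.1399]
eef_rot: [[0.769, -0.639, 0.004], [-0.639, -0.769, 0.002], [0.002, -0.004, -1.0]]
wrist_force: [-0.2, 0.2, -0.4]
grip_width: 0.0682
```

{"name": "send_rows", "arguments": {
  "increments": [
    [[0, 0, 0], [-0.1, -0.1, 0.5], 0.6],
    [[0, 0, 0], [-0.4, -0.4, 1], 0.6],
    [[0, 0, 0], [-0.9, -0.8, 1], 0.6],
    [[0, 0, 0], [-1, -1, 1], 0.6]
  ]
}}

```text
t: 33.05
ee_pos: [0.3997, 0.2804, 0.2198]
eef_rot: [[0.77, -0.638, 0.003], [-0.638, -0.77, 0.002], [0.001, -0.003, -1.0]]
wrist_force: [0.4, 0.8, 0.2]
grip_width: 0.0681
```

{"name": "send_rows", "arguments": {
  "increments": [
    [[0, 0, 0], [-0.3, -0.4, 0.3], 0.6],
    [[0, 0, 0], [-0.6, -0.9, 0.6], 0.6],
    [[0, 0, 0], [-0.6, -1, 0.6], 0.6]
  ]
}}

```text
t: 33.42
ee_pos: [0.3519, 0.1995, 0.2699]
eef_rot: [[0.769, -0.639, 0.008], [-0.639, -0.769, 0.003], [0.005, -0.007, -1.0]]
wrist_force: [0.3, 0.8, -0.7]
grip_width: 0.0684
```

```bash
python3 lev.py; python3 -c "
from look import *
fs={n:cam(n) for n in('scene','top')}
a=[cv2.resize(fs[n]['color'][v:v+100,u:u+100,::-1],None,fx=3.9,fy=3.9,interpolation=2) for n,u,v in(('scene',385,260),('top',145,215))]
cv2.imwrite('pics/d1.png',np.hstack(a)); cv2.imwrite('pics/d_top.png',fs['top']['color'][:,:,::-1])"
```

```text
lev turn [-0.003  0.01   0.   ]
to tray [1.614 2.031] pos [0.3519 0.1995 0.2699] w 0.0684 F [ 0.3  0.8 -0.7] t 33.42
```

View pics/d1.png

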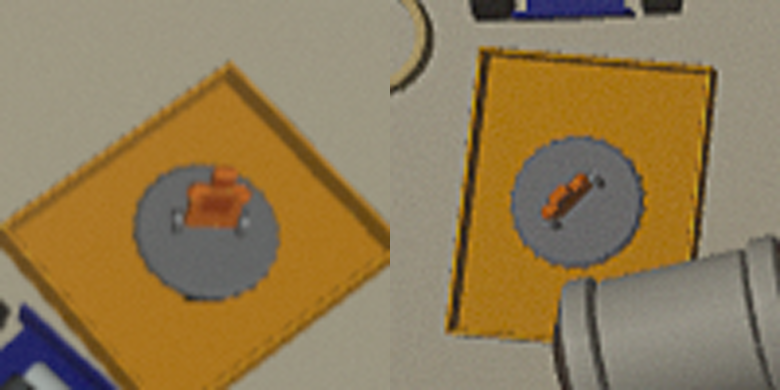

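View pics/d_top.png

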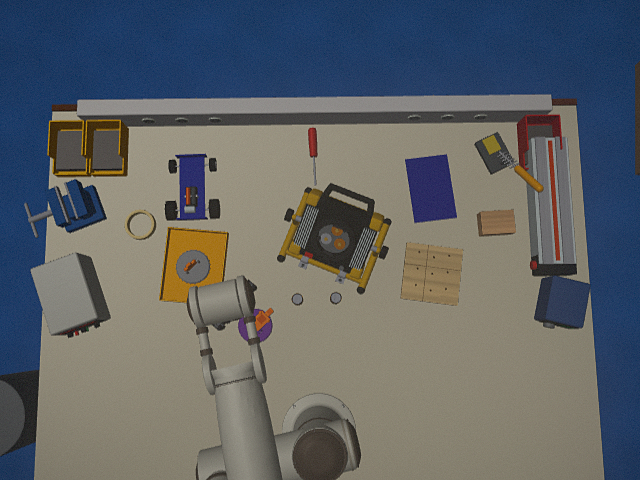

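The cap sits on the tray floor with the tab up at top pixel (193,267), and everything else is where it was. I'll do a quick check that it's level before handing in.

Run:
```python
from look import *
from scipy.optimize import least_squares
for n,(u,v,u2,v2) in dict(scene=(415,298,465,342),top=(172,245,215,288)).items():
    f=cam(n);h=cv2.cvtColor(f["color"],cv2.COLOR_RGB2HSV);m=np.zeros(h.shape[:2],np.uint8)
    m[v:v2,u:u2]=(h[v:v2,u:u2,1]<110)
    o=(h[...,0]<12)&(h[...,1]>150); m[v:v2,u:u2]|=0
    c=max(cv2.findContours(m,cv2.RETR_EXTERNAL,cv2.CHAIN_APPROX_NONE)[0],key=len)[:,0,:]
    c=cv2.convexHull(c)[:,0,:]
    P=cast(f,c,np.array([0,0,.036]),np.array([0,0,1.]))
    q=least_squares(lambda q:np.hypot(P[:,0]-q[0],P[:,1]-q[1])-q[2],[.48,.36,.05],loss='soft_l1',f_scale=.002)
    r=np.hypot(P[:,0]-q.x[0],P[:,1]-q.x[1])-q.x[2]
    e=cv2.fitEllipse(P[:,:2].astype(np.float32)*1000)
    print(n,q.x.round(4),"res mm",np.abs(r*1000).mean().round(2),np.abs(r*1000).max().round(2),"ell axes",np.round(e[1],1))
```

```text
scene [0.478  0.3681 0.0501] res mm 0.52 2.34 ell axes [ 99.1 101.5]
top [0.4784 0.365  0.0497] res mm 0.36 1.24 ell axes [ 98.9 100.1]
```

```bash
python3 -c "
from workcell import manip
print(manip.job_done(), manip.read_state()['t'])"
```

```text
the job is handed in; nothing more can be done
the job is handed in; nothing more can be done
```

The battery compartment is open: the cap is out and standing in the yellow tray, tab side up, and I handed the job in at about 33.5 s. In order, I folded the tab up to its stop, unscrewed the cap about 73° anticlockwise with the tab up, pulled it straight out, levelled it, lowered it until it touched at about 5 N, and let go.

**Last checks:**
- **Position:** both cameras put the cap at about (0.478, 0.366), near the tray's centre.
- **Flatness:** its outline fits a 100 mm circle at the standing height, to about 0.5 mm on average, so it is lying flat.
- **Surroundings:** the tab is up, nothing else looks moved in the final top view (judged by eye), and the gripper is clear of everything.

**What went wrong or disagreed:**
- **Fingertip position:** the fingertips were about 15–20 mm behind the TCP, not 11 mm ahead as described. I went by the pictures and by contact.
- **Hard press:** while finding the right depth, the fingertips pressed on the lamp, probably on the cap's disc, with about 75 N for a moment. That is under the 120 N wrist limit. The 40 N limit covers only the arm and the gripper's body, and I believe only the fingers touched.
- **Lost grip:** the grip slipped off the studs once and worked to the edge of the pads another time, so I had to regrip the tab twice.
- **Grip width:** the opening read about 40 mm on the studs, against their stated 44 mm.

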